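Cap up the passed stones at the jeweller's bench

TASK

Sort the dopped stones standing on the bench by their coloured collars: put each green (passed) one upright into a flip-cap tube of its own, flicking caps open as needed, and put each red (rejected) one in the red tray. Finish with every tube in the rack pressed fully shut, empty ones too, and leave the brush, dish and scale where they are.

Things in the scene. Friction and masses are not known exactly. Their poses are not given: they have to be found in the camera images.
- tube_1: flip-cap tube of clear plastic, fixed upright in the white rack; outside diameter 54 mm, inside 48 mm, height 70 mm, inner floor 6 mm and rim 70 mm above its origin, which is the centre of its underside (12 mm above the bench). x points away from the robot side towards the cap's hinge, y along the rack (tubes 95 mm apart), z up. Holds exactly one dopped stone.
- cap_1 (a joint): hinge angle of the blue cap of tube_1, rad: 0 shut, 2.1 fully open (stop). Stiff hinge: the cap stays where it is left. The hinge axis is the tube's y axis through point hinge_1. Cap: disc of 56 mm diameter, 10 mm thick (5 mm either side of the hinge height), centred 32 mm from the hinge over the tube when shut.
- tab_1 (a point): centre of the grip part of the white thumb tab on cap_1, 75 mm from the hinge axis (when shut: on the robot's side of the tube, 43 mm from the tube's axis, at hinge height). The tab is 14 mm wide along the hinge axis and 10 mm thick, its free end is 11 mm further out, the disc's rim 15 mm further in. Pinched across its 14 mm width from above, it can turn between the fingers.
- hinge_1 (a point): point on the hinge axis of cap_1: at +x of the tube, 32 mm from its axis, 76 mm above its origin. Axes as the tube's.
- tube_2: flip-cap tube of clear plastic, fixed upright in the white rack; outside diameter 54 mm, inside 48 mm, height 70 mm, inner floor 6 mm and rim 70 mm above its origin, which is the centre of its underside (12 mm above the bench). x points away from the robot side towards the cap's hinge, y along the rack (tubes 95 mm apart), z up. Holds exactly one dopped stone.
- cap_2 (a joint): hinge angle of the blue cap of tube_2, rad: 0 shut, 2.1 fully open (stop). Stiff hinge: the cap stays where it is left. The hinge axis is the tube's y axis through point hinge_2. Cap: disc of 56 mm diameter, 10 mm thick (5 mm either side of the hinge height), centred 32 mm from the hinge over the tube when shut.
- tab_2 (a point): centre of the grip part of the white thumb tab on cap_2, 75 mm from the hinge axis (when shut: on the robot's side of the tube, 43 mm from the tube's axis, at hinge height). The tab is 14 mm wide along the hinge axis and 10 mm thick, its free end is 11 mm further out, the disc's rim 15 mm further in. Pinched across its 14 mm width from above, it can turn between the fingers.
- hinge_2 (a point): point on the hinge axis of cap_2: at +x of the tube, 32 mm from its axis, 76 mm above its origin. Axes as the tube's.
- tube_3: flip-cap tube of clear plastic, fixed upright in the white rack; outside diameter 54 mm, inside 48 mm, height 70 mm, inner floor 6 mm and rim 70 mm above its origin, which is the centre of its underside (12 mm above the bench). x points away from the robot side towards the cap's hinge, y along the rack (tubes 95 mm apart), z up. Holds exactly one dopped stone.
- cap_3 (a joint): hinge angle of the blue cap of tube_3, rad: 0 shut, 2.1 fully open (stop). Stiff hinge: the cap stays where it is left. The hinge axis is the tube's y axis through point hinge_3. Cap: disc of 56 mm diameter, 10 mm thick (5 mm either side of the hinge height), centred 32 mm from the hinge over the tube when shut.
- tab_3 (a point): centre of the grip part of the white thumb tab on cap_3, 75 mm from the hinge axis (when shut: on the robot's side of the tube, 43 mm from the tube's axis, at hinge height). The tab is 14 mm wide along the hinge axis and 10 mm thick, its free end is 11 mm further out, the disc's rim 15 mm further in. Pinched across its 14 mm width from above, it can turn between the fingers.
- hinge_3 (a point): point on the hinge axis of cap_3: at +x of the tube, 32 mm from its axis, 76 mm above its origin. Axes as the tube's.
- green_1: dopped stone: a turned metal holder 58 mm tall standing on a steel foot of 38 mm diameter (14 mm high); above the foot a green (passed) inspection collar, 36 mm diameter, 9 mm high (z 14 to 23 mm); above that a round brass stem and clear stone of 21 mm diameter (z 23 to 54 mm, then a bevelled crown). About 100 g. Origin at the centre of its underside, z up its axis. May be absent (None).
- green_2: dopped stone: a turned metal holder 58 mm tall standing on a steel foot of 38 mm diameter (14 mm high); above the foot a green (passed) inspection collar, 36 mm diameter, 9 mm high (z 14 to 23 mm); above that a round brass stem and clear stone of 21 mm diameter (z 23 to 54 mm, then a bevelled crown). About 100 g. Origin at the centre of its underside, z up its axis. May be absent (None).
- green_3: dopped stone: a turned metal holder 58 mm tall standing on a steel foot of 38 mm diameter (14 mm high); above the foot a green (passed) inspection collar, 36 mm diameter, 9 mm high (z 14 to 23 mm); above that a round brass stem and clear stone of 21 mm diameter (z 23 to 54 mm, then a bevelled crown). About 100 g. Origin at the centre of its underside, z up its axis. May be absent (None).
- red_1: dopped stone: a turned metal holder 58 mm tall standing on a steel foot of 38 mm diameter (14 mm high); above the foot a red (rejected) inspection collar, 36 mm diameter, 9 mm high (z 14 to 23 mm); above that a round brass stem and clear stone of 21 mm diameter (z 23 to 54 mm, then a bevelled crown). About 100 g. Origin at the centre of its underside, z up its axis. May be absent (None).
- red_2: dopped stone: a turned metal holder 58 mm tall standing on a steel foot of 38 mm diameter (14 mm high); above the foot a red (rejected) inspection collar, 36 mm diameter, 9 mm high (z 14 to 23 mm); above that a round brass stem and clear stone of 21 mm diameter (z 23 to 54 mm, then a bevelled crown). About 100 g. Origin at the centre of its underside, z up its axis. May be absent (None).
- red_3: dopped stone: a turned metal holder 58 mm tall standing on a steel foot of 38 mm diameter (14 mm high); above the foot a red (rejected) inspection collar, 36 mm diameter, 9 mm high (z 14 to 23 mm); above that a round brass stem and clear stone of 21 mm diameter (z 23 to 54 mm, then a bevelled crown). About 100 g. Origin at the centre of its underside, z up its axis. May be absent (None).
- reject_tray: red open metal tray, fixed: 150 (x) x 110 (y) x 28 mm high, walls 4 mm, floor 4 mm; origin at the centre of its underside.
- dish: bystander: clear shallow dish 100 x 100 x 22 mm with a white block in it; origin at the centre of its underside.
- brush: bystander: bench brush with wooden back, 50 x 150 x 43 mm; origin at the centre of its underside.
- scale: bystander: flat black pocket scale 90 x 140 x 25 mm; origin at the centre of its underside.

How it is judged:
By the outcome, as a careful person would: the job done as asked, in the order asked, and still so for the second after the job is handed in, with the robot touching nothing.
Of green_1, green_2, green_3 only 2 to 3 are there at a start; the rules pass over those that are not, and their reading is None.
Of red_1, red_2, red_3 only 2 to 3 are there at a start; the rules pass over those that are not, and their reading is None.
At some moment in a run one of green_1, green_2, green_3, red_1, red_2, red_3 may be knocked a few centimetres aside while the robot is not near it.
It also fails if it takes over 210 s, if anything falls off the work surface, if the arm or the gripper's body presses on something with over 40 N, if the wrist force passes 120 N, or if a joint passes its speed limit or range.

ROBOT

A 7-joint arm with a two-finger parallel gripper is mounted at the origin on the work surface. World frame = base frame: x ahead of the robot, y to its left, z up, the work surface at z = 0. Lengths are in mm, angles in rad, forces in N, time in s.
With the tool pointing down it reaches from about 400 to 850 mm from the base axis. Payload 4.5 kg.
Tool frame: the origin (TCP) lies midway between the tips of the shut fingers; the grasp point (between the pads) lies 19 mm behind it; z points along the fingers, y is the line along which they close (so a half turn about z gives the same grasp; the last joint's range is limited). The gripper opens to 85 mm and grips with 20 to 120 N. Pads are 22 mm wide; open, the fingers measure 114 mm over their backs; the gripper's body (76 mm by 85 mm) begins 54 mm behind the grasp point. The pads swing forward as they close: fully open they stand 13 mm farther back than shut.
Start: joints at [-1.281, 0.689, -0.195, 1.565, 0.157, 0.902, -0.215], TCP at [158.116, 604.694, 210.417] pointing down, gripper open.
Joint ranges: [-3.01, 3.01], [-0.46, 2.08], [-1.47, 1.51], [0.13, 2.56], [-1, 4.14], [0.04, 2.09], [-2.66, 2.66]. Speed limits (rad/s): [2.57, 2.57, 3.14, 3.14, 3.14, 3.14, 3.14].

INTERFACE

Orientations are given as a unit quaternion [x, y, z, w].
In Python, from bench import telemetry, camera, r, finder gives the robot as it stands.
- The arm moves only by the tool jog_arm, never from a script. Its argument "moves" is a list of rows, each a list of 7 numbers: the shift along the tool's x, y, z as a fraction of full scale, then the turn, a rotation vector about the tool's x, y, z as a fraction of full scale, then the closure, from 0 (fully open) to 1 (shut). In form: [[x, y, z, wx, wy, wz, fingers], ...]. A call has 1 to 12 rows; each row shifts and turns the commanded pose from where the row before left it, along the tool's axes as they then stand; what a row does not reach is not made up. Full scale, the value 1, is 0.4 m for a shift and 180 degrees for a turn. A row lasts 1/8 s, in which the tool goes at most 62.5 mm and 10.7 degrees, less where a joint would pass 70% of its speed; a pose out of reach is approached as far as the arm can. A call with a number of a shift or a turn outside -1 to 1 is refused whole. A call with a gripper value outside its range is refused whole. The fingers move at their own pace and stop on an object; the grip force is fixed at half the most. Time passes only in rows, so rows that do not move let the fingers close. It gives the time, the measured TCP pose, the force, the opening and the grip force at its end, in the units of the state.
- telemetry.read_state(): the state, without advancing time (a new reading comes with each control period).
- camera(name): name is "side" or "top"; returns a dict with "img" (420x560x3 uint8, red, green, blue), "z_map" (420x560 float32, mm along the optical axis (not along the pixel's ray), 0 where there is no reading), "fx", "fy", "cx", "cy" (pixels), "rvec" (rotation vector, rad) and "tvec" (3), from world to camera coordinates, as OpenCV has them. Camera axes: x right, y down, z forward; pixel columns grow to the right and rows downward; lengths in mm; the calibration is good to about 2 mm. A picture is of the moment at which its call begins.
- r.job_done(): hands the job in; it is judged then, once.
Trained networks look in the newest picture that a camera, given by its name, has taken for a name from the list of things; names that differ only in an ending like _2 or _b are one class to them, and where a whole thing is asked for, a point or a joint stands for the part that bears it (a point fixed in the world has none). Each returns a list of dicts, best first, with "confidence" (0 to 1); they miss things now and then, are a little off and sometimes report something else, mostly with a low value. They report only what shows in the picture. A call takes as long as a camera call.
- finder.spot_in(name, camera): "centre" ([column, row] in pixels, amid what is visible of it).
- finder.regions_of(name, camera): "pixels" (420x560 bool, what is visible of it) and "centre" ([column, row] in pixels, amid what is visible of it).
- finder.pinpoint(name, camera): "centre" ([column, row] in pixels: a listed point, or the origin of a listed thing).
The state is a dict: "t": time; "joint_positions": joint angles; "joint_velocities": joint speeds; "joint_efforts": joint torques, N m; "ee_pos": TCP position; "eef_rot": TCP orientation; "ft_force": force on the tool from outside, world axes, zero at the start; "torque": the same for the moment, N m; "gripper_width": opening from 0.0 (shut) to 1.0 (fully open); "finger_force": force on a finger pad.
Only numpy, scipy, OpenCV 4.12 (cv2) and the standard library are available. Lean on these libraries where they do the work, as an engineer would, in place of code of your own. Each camera call takes 0.05 s, during which the arm holds its last target. There are 200 camera calls.

## Working session

There is one attempt and no reset: what is moved stays moved. The work goes in short steps, Python scripts to look and compute and a tool call to move; the robot and the scene stay as the last step left them, time stands still between calls to the robot, and variables do not carry over. Pictures are saved under pics/ and viewed, at most 14 in all, crops included, and the job is handed in when it is done.

Besides the shell and the picture viewer there is one more tool, called as a command line: name --pt "numbers of a row" for each row, then --argument value for the rest. jog_arm: Moves the arm, as the interface text tells. Its arguments: {"type":"object","properties":{"moves":{"type":"array"}},"required":["moves"]}

```bash
mkdir -p pics; ls; cat > h.py <<'E'
import numpy as np, cv2
from bench import telemetry, camera, r, finder
from scipy.spatial.transform import Rotation as R
def snap(n, f=None):
    c=camera(n)
    if f: cv2.imwrite('pics/'+f, c['img'][:,:,::-1])
    return c
def world(c,uv,z=None):
    u,v=uv; Rm=R.from_rotvec(np.ravel(c['rvec'])).as_matrix(); t=np.ravel(c['tvec'])
    d=Rm.T@np.array([(u-c['cx'])/c['fx'],(v-c['cy'])/c['fy'],1]); o=-Rm.T@t
    if z is not None: return o+d*(z-o[2])/d[2]
    k=c['z_map'][int(round(v)),int(round(u))]
    return o+d*k if k>0 else None
def cloud(c):
    Rm=R.from_rotvec(np.ravel(c['rvec'])).as_matrix(); t=np.ravel(c['tvec'])
    v,u=np.mgrid[:420,:560]; k=c['z_map']
    P=np.stack([(u-c['cx'])/c['fx']*k,(v-c['cy'])/c['fy']*k,k],-1)
    W=(P-t)@Rm; W[k<=0]=np.nan
    return W
E
python3 - <<'E'
from h import *
np.set_printoptions(precision=1,suppress=True)
for n in('top','side'):
    c=snap(n,n+'0.png'); Rm=R.from_rotvec(np.ravel(c['rvec'])).as_matrix()
    print(n,c['fx'],-Rm.T@np.ravel(c['tvec']),Rm[2])
    for k in('tube_1','cap_1','tab_1','hinge_1','green_1','red_1','reject_tray','dish','brush','scale'):
        for d in finder.pinpoint(k,n):
            u=d['centre']; print(k,round(d['confidence'],2),np.array(u),world(c,u,{'tab_1':88,'hinge_1':88,'tube_1':12}.get(k,0)))
print(telemetry.read_state())
E
```

```text
pics
top 506.85995688340483 [ 255.    14.5 1430.8] [ 0.2 -0.  -1. ]
tube_1 0.94 [279.5 187.2] [608.5 -16.1  12. ]
tube_1 0.89 [310.6 175.4] [ 635.5 -109.    12. ]
tube_1 0.69 [308.9 156.7] [ 692.2 -109.9   12. ]
tube_1 0.68 [245.9 189.5] [610.5  80.9  12. ]Traceback (most recent call last):
  File "<stdin>", line 7, in <module>
ValueError: it knows: brush, dish, green, hinge, red, reject_tray, scale, tab, tube
```

```bash
python3 - <<'E'
from h import *
np.set_printoptions(precision=1,suppress=True)
for n in('top','side'):
    c=snap(n,n+'0.png'); Rm=R.from_rotvec(np.ravel(c['rvec'])).as_matrix()
    print(n,c['fx'],-Rm.T@np.ravel(c['tvec']),Rm[2])
    for k in('tube_1','tab_1','hinge_1','green_1','red_1','reject_tray','dish','brush','scale'):
        for d in finder.pinpoint(k,n):
            u=d['centre']; print(k,round(d['confidence'],2),np.array(u),world(c,u,{'tab_1':88,'hinge_1':88,'tube_1':12}.get(k,0)))
print(telemetry.read_state())
E
```

```text
top 506.85995688340483 [ 255.    14.5 1430.8] [ 0.2 -0.  -1. ]
tube_1 0.95 [247.5 193.4] [598.5  77.2  12. ]
tube_1 0.84 [274.8 184.1] [618.9  -3.4  12. ]
tube_1 0.7 [311.4 175.9] [ 633.8 -111.2   12. ]
tube_1 0.56 [313.8 232.3] [ 468.9 -101.    12. ]
tab_1 0.66 [313.9 183.4] [ 591.8 -109.1   88. ]
tab_1 0.61 [238.3 170.9] [645.8  94.2  88. ]
tab_1 0.57 [281.5 192.4] [574.6 -18.6  88. ]
hinge_1 0.74 [274.6 165.6] [651.9  -6.6  88. ]
hinge_1 0.64 [309.5 162.3] [ 652.6 -103.2   88. ]
hinge_1 0.6 [239.7 174.8] [634.4  91.1  88. ]
green_1 0.7 [240.2 240.7] [465.5 109.    0. ]
green_1 0.7 [339.3 244. ] [ 430.8 -170.5    0. ]
green_1 0.55 [313.3 235.3] [462.2 -99.6   0. ]
red_1 0.57 [262.7 240.8] [459.4  45.3   0. ]
red_1 0.42 [291.6 241.8] [449.2 -36.3   0. ]
reject_tray 0.92 [375.6 203.9] [ 537.1 -288.     0. ]
dish 0.7 [172.4 243.1] [475.9 301.7   0. ]
brush 0.7 [458.8 246.2] [ 394.2 -506.8    0. ]
scale 0.61 [ 90.6 242.8] [497.7 533.7   0. ]
scale 0.18 [341.2 243.3] [ 432.3 -176.1    0. ]
side 446.56440071765576 [242.1 886.8 811. ] [ 0.3 -0.7 -0.6]
tube_1 0.97 [258.3 221.9] [619.9 -18.
[... 734 characters left out ...]
.7 181.3] [ 520.9 -286.5    0. ]
dish 0.82 [268.2 330.2] [469.4 312.9   0. ]
brush 0.73 [363.1 154.6] [ 409.4 -501.     0. ]
brush 0.52 [265.5 201.1] [ 640.8 -133.     0. ]
scale 0.69 [213.2 415.7] [500.3 526.9   0. ]
scale 0.23 [278.1 184. ] [ 634.4 -232.3    0. ]
{'t': 1.1, 'joint_positions': array([-1.3,  0.7, -0.2,  1.6,  0.2,  0.9, -0.2]), 'joint_velocities': array([ 0.,  0.,  0.,  0.,  0., -0.,  0.]), 'joint_efforts': array([ -0. , -54. ,  -1.3, -15.9,   0. ,   0. ,   0. ]), 'ee_pos': array([158.1, 604.7, 210.4]), 'eef_rot': array([ 0.1,  1. ,  0. , -0. ]), 'ft_force': array([ 0.4, -0.5, -0.1]), 'torque': array([-0.,  0., -0.]), 'finger_force': 0.0, 'gripper_width': 0.9987717144826531}
```

View pics/top0.png

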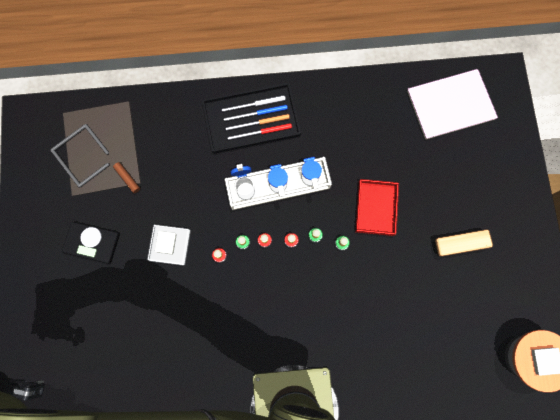

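View pics/side0.png

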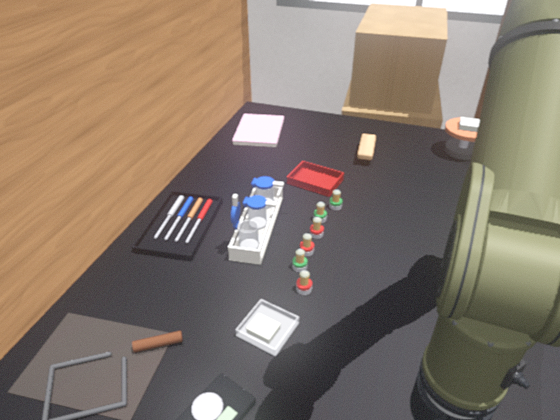

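The top view shows six stones in a row: red (219,255), green (242,242), red (264,240), red (292,240), green (316,235) and green (343,243). The left tube's cap (240,171) stands open, and the caps at (278,178) and (312,170) look shut. The side view agrees. Next I triangulate by colour.

```bash
cat >> h.py <<'E'
def proj(c):
    Rm=R.from_rotvec(np.ravel(c['rvec'])).as_matrix()
    K=np.array([[c['fx'],0,c['cx']],[0,c['fy'],c['cy']],[0,0,1]])
    return K@np.c_[Rm,np.ravel(c['tvec'])]
def tri(ca,a,cb,b):
    X=cv2.triangulatePoints(proj(ca),proj(cb),np.float64(a).reshape(2,1),np.float64(b).reshape(2,1)).ravel()
    return X[:3]/X[3]
def blobs(c,col,box=(350,800,-250,250),zlim=(5,250),amin=12):
    i=c['img'].astype(int); r_,g,b=i[...,0],i[...,1],i[...,2]
    m={'red':(r_>90)&(r_>1.8*g)&(r_>1.8*b),'green':(g>70)&(g>1.5*r_)&(g>1.25*b),'blue':(b>90)&(b>1.6*r_)&(b>1.2*g)}[col]
    W=cloud(c); m&=(W[...,0]>box[0])&(W[...,0]<box[1])&(W[...,1]>box[2])&(W[...,1]<box[3])&(W[...,2]>zlim[0])&(W[...,2]<zlim[1])
    n,l,s,ce=cv2.connectedComponentsWithStats(m.astype(np.uint8))
    return [(ce[k],s[k,4],np.nanmedian(W[l==k],0),W[l==k]) for k in range(1,n) if s[k,4]>=amin]
def stones(ct,cs,box=(350,520,-250,250)):
    for col in('red','green'):
        T,S=blobs(ct,col,box,(3,80)),blobs(cs,col,box,(3,80))
        for t in T:
            if not S: print(col,'top only',t[2]);continue
            s=min(S,key=lambda s:np.linalg.norm(s[2][:2]-t[2][:2]))
            print(col,'tri',tri(ct,t[0],cs,s[0]),'top@20',world(ct,t[0],20)[:2],'sd@18',world(cs,s[0],18)[:2],t[1],s[1])
np.set_printoptions(precision=1,suppress=True)
E
python3 - <<'E'
from h import *
ct,cs=snap('top'),snap('side')
stones(ct,cs)
for n,c in(('top',ct),('side',cs)):
    for b in blobs(c,'blue',(550,760,-180,180)): print(n,'blue',b[0],b[1],b[2],'@93',world(c,b[0],93)[:2],'@88',world(c,b[0],88)[:2])
    W=cloud(c); i=c['img'].astype(int)
    m=(i.min(-1)>130)&(W[...,0]>530)&(W[...,0]<760)&(abs(W[...,1])<200)&(W[...,2]>4)&(W[...,2]<130)
    p=W[m]; print('rack',m.sum(),cv2.minAreaRect(p[p[:,2]<50][:,:2].astype(np.float32)),np.percentile(p[:,2],[5,50,95]))
    for k in('tab_1','hinge_1','tube_1'):
        print(k,[(np.array(d['centre']),round(d['confidence'],2)) for d in finder.pinpoint(k,n)])
    i=c['img'][110:300,180:400,::-1]; cv2.imwrite('pics/z_%s.png'%n,cv2.resize(i[:150] if n=='top' else i,None,fx=3.1,fy=3.1,interpolation=cv2.INTER_CUBIC))
    W=cloud(c); i=c['img'].astype(int)
    m=(i[...,0]>90)&(i[...,0]>2*i[...,1])&(W[...,1]<-200)&(W[...,1]>-400)&(W[...,0]>400)&(W[...,0]<700)
    p=W[m]; print('tray',cv2.minAreaRect(p[:,:2].astype(np.float32)),np.percentile(p[:,2],[2,50,98]))
E
```

```text
red tri [ 486.3 -236.3    8.7] top@20 [ 483.5 -234.4] sd@18 [ 484.7 -223.4] 155 148
red tri [453.1 -33.5  14.9] top@20 [450.2 -33.6] sd@18 [455.2 -30. ] 77 61
red tri [458.9  40.7  15. ] top@20 [456.4  40.4] sd@18 [460.5  43.8] 78 58
red tri [429.3 170.1  11.7] top@20 [426.7 169. ] sd@18 [429.8 175.7] 83 79
green tri [ 460.6 -100.9   18.1] top@20 [ 459.1 -100.8] sd@18 [ 462.1 -101.1] 74 35
green tri [460.6 101.6  11.4] top@20 [458.2 100.9] sd@18 [460.3 108.1] 79 56
green tri [ 432.4 -172.9   17.2] top@20 [ 430.7 -172.6] sd@18 [ 433.9 -171.9] 71 37
top blue [310.9 168.5] 335 [ 632.2 -104.7   93.4] @93 [ 633.2 -104.9] @88 [ 634.6 -105.3]
top blue [277.1 175.8] 338 [620.2 -10.4  92.7] @93 [621.  -10.8] @88 [622.4 -10.9]
top blue [240.7 171.3] 144 [632.7  85.6 130.5] @93 [642.5  87.3] @88 [643.9  87.6]
rack 2604 ((639.9147338867188, -12.866653442382812), (129.26039123535156, 297.8716735839844), 7.435486793518066) [ 8.  18.4 89.5]
tab_1 [(array([276.5, 192.1]), 0.79), (array([238.7, 166.6]), 0.54), (array([309.7, 175. ]), 0.36)]
hinge_1 [(array([308.9, 158.4]), 0.85), (array([273.3, 167.7
[... 376 characters left out ...]
05.6]
side blue [254.5 201.5] 246 [622.4  -4.3  92.3] @93 [622.5  -4.8] @88 [625.1 -11. ]
side blue [235.  214.8] 152 [633.7  99.  123.7] @93 [649.5  64.9] @88 [652.3  59.2]
rack 2371 ((622.4830932617188, -24.859756469726562), (98.81947326660156, 331.3557434082031), 11.02778148651123) [ 9.7 46.5 86.5]
tab_1 [(array([277.9, 184.4]), 0.74), (array([273.5, 202.1]), 0.71), (array([233.5, 199.2]), 0.49)]
hinge_1 [(array([234.9, 222.9]), 0.92), (array([251.5, 179.4]), 0.59)]
tube_1 [(array([249.2, 243.8]), 0.81), (array([255.4, 224. ]), 0.72), (array([264.2, 203.8]), 0.69)]
tray ((522.2109985351562, -304.61737060546875), (158.72061157226562, 151.31307983398438), 79.04412841796875) [ 0.1  6.3 28.8]
```

View pics/z_top.png

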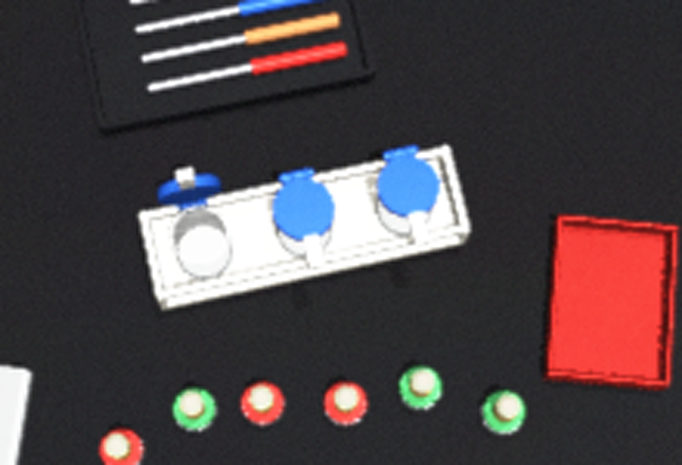

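View pics/z_side.png

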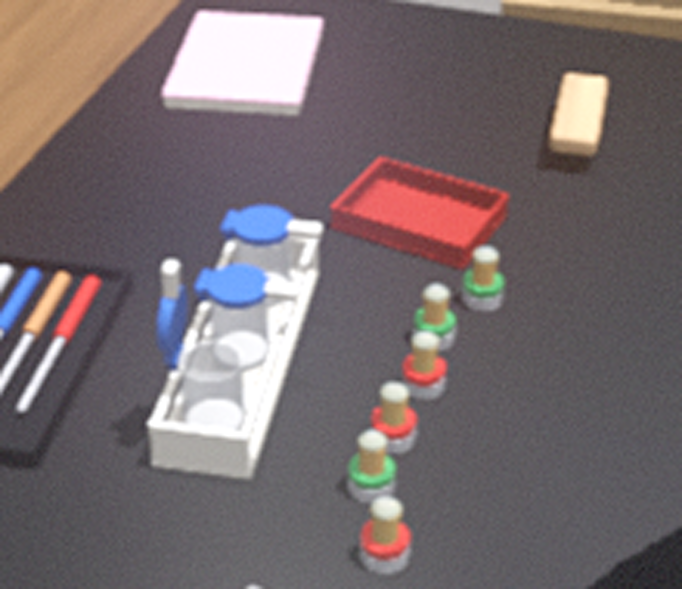

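The close-ups confirm it: the left tube's cap stands about upright (zoom 190,190), the other two are shut with their tabs towards the robot, and the rack is yawed about 7°. Now I refine the tubes, the stems and the tool pose.

```bash
cat >> h.py <<'E'
def find(ct,box=(350,520,-222,250)):
    out=[]
    W=cloud(ct)
    for col in('red','green'):
        for t in blobs(ct,col,box,(3,80)):
            p=W[(np.hypot(W[...,0]-t[2][0],W[...,1]-t[2][1])<22)&(W[...,2]>46)&(W[...,2]<70)]
            out.append((col,p[:,:2].mean(0) if len(p) else t[2][:2],len(p),np.percentile(p[:,2],90) if len(p) else 0, world(ct,t[0],20)[:2]))
    return out
E
python3 - <<'E'
from h import *
ct,cs=snap('top'),snap('side')
for o in find(ct): print(*o)
print('side'); 
for o in find(cs): print(*o)
for n,c in(('top',ct),('side',cs)):
    for b in blobs(c,'blue',(550,760,-180,180)):
        p=b[3]; q=p[(p[:,2]>89)&(p[:,2]<97)]
        if len(q)>50: print(n,len(q),q.mean(0),cv2.minEnclosingCircle(q[:,:2].astype(np.float32)),cv2.fitEllipse(cv2.convexHull(q[:,:2].astype(np.float32))))
        else: print(n,p.mean(0),np.percentile(p,[3,97],axis=0))
print([world(ct,u,93)[:2] for u in((281.6,189.7),(314.6,182.3))])
print('tabs side',[world(cs,u,91)[:2] for u in((273,203),(278.4,183.8))], 'tab1 open',world(ct,(239.7,166.7)),world(cs,(235.5,199.5)))
print('tray',[world(ct,u,28)[:2] for u in((360.6,179.4),(398.7,182.6),(395.5,234.2),(356.5,232))])
s=telemetry.read_state(); print(s['t'],R.from_quat(s['eef_rot']).as_matrix().round(4),s['ee_pos'])
E
```

```text
red [459.   40.3] 45 60.06725057086574 [457.3  39.3]
red [452.5 -33.7] 46 59.89837699114153 [450.8 -33.4]
red [428.3 170.1] 51 60.73865605736331 [426.8 169.1]
green [ 460.8 -102.7] 47 59.939368116527035 [ 458.3 -100.6]
green [459.5 102.1] 47 62.90029857443061 [457.7 101.8]
green [ 431.8 -175.2] 51 60.38441162174007 [ 429.9 -172.8]
side
red [ 474.7 -218.9] 0 0 [ 475.3 -213.9]
red [454.1 -28.4] 48 57.842963762868735 [454.6 -27.7]
red [460.9  46.2] 50 57.80229092108529 [460.4  45.9]
red [429.4 175.7] 65 58.04013080424402 [429.7 177.2]
green [ 433.9 -169.9] 41 57.66960808722746 [ 433.  -169.4]
green [462.9 -97.5] 44 58.2997138155452 [461.6 -97.9]
green [460.9 107.9] 56 58.41242656115759 [459.8 110. ]
top 272 [ 632.8 -105.7   93. ] ((634.641845703125, -106.62972259521484), 32.750091552734375) ((633.4872436523438, -105.65809631347656), (52.65208053588867, 65.67013549804688), 90.86048889160156)
top 282 [620.8 -11.3  92.9] ((623.5034790039062, -10.975896835327148), 32.37153244018555) ((622.9204711914062, -10.660736083984375), (53.37008285522461, 66.94816589355469), 97.4441146850586)
top [633
[... 154 characters left out ...]
(637.580322265625, -102.51192474365234), (57.781494140625, 66.22297668457031), 84.61074829101562)
side 226 [622.9  -7.   92.6] ((624.261474609375, -8.024332046508789), 31.667936325073242) ((624.1090698242188, -8.681160926818848), (58.00992965698242, 62.245384216308594), 98.24467468261719)
side [633.8  96.7 119.8] [[629.4  66.1  84. ]
 [638.3 115.4 145.4]]
[array([580.9, -19.4]), array([ 593.4, -110.8])]
tabs side [array([573.9, -16.9]), array([ 589.9, -108. ])] tab1 open [632.3  84.8 171.7] [633.2  87.8 162. ]
tray [array([ 606.5, -248.7]), array([ 587.3, -355.7]), array([ 440.7, -326.3]), array([ 456.6, -218.6])]
1.6 [[-1.   0.3  0. ]
 [ 0.3  1.   0. ]
 [ 0.   0.  -1. ]] [158.1 604.7 210.4]
```

```bash
cat >> h.py <<'E'
YAW=np.radians(7.7); X=np.array([np.cos(YAW),np.sin(YAW),0]); Y=np.array([-np.sin(YAW),np.cos(YAW),0]); Z=np.array([0,0,1.])
T={1:np.array([607.4,83,0]),2:np.array([620.1,-11.1,0]),3:np.array([632.9,-105.3,0])}
TRAY=np.array([522.8,-287.3,0])
RT=np.c_[-X,Y,-Z]
def go(*targets,cur=None):
    s=telemetry.read_state(); p=s['ee_pos'] if cur is None else np.array(cur); Rc=R.from_quat(s['eef_rot'])
    print('t',round(s['t'],1),'at',p,'rotdev/180',((Rc.inv()*R.from_matrix(RT)).as_rotvec()/np.pi).round(4),'F',s['ft_force'],'w',round(s['gripper_width'],3),'ff',s['finger_force'])
    for q in targets:
        q=np.array(q); d=RT.T@(q-p); print('to',q,'mm',d,'frac',(d/400).round(3)); p=q
E
python3 - <<'E'
from h import *
a=T[1]-10*X
go(a+Z*210,a+Z*140,T[1]+43*X+Z*140)
s=telemetry.read_state(); print((R.from_quat(s['eef_rot']).as_matrix().T@(a+Z*210-s['ee_pos'])/400).round(3))
E
```

```text
t 1.6 at [158.1 604.7 210.4] rotdev/180 [ 0.   0.  -0.1] F [-0.4 -0.7 -0.8] w 0.999 ff 0.0
to [597.5  81.7 210. ] mm [-365.3 -577.2    0.4] frac [-0.9 -1.4  0. ]
to [597.5  81.7 140. ] mm [ 0.  0. 70.] frac [0.  0.  0.2]
to [650.   88.8 140. ] mm [-53.  -0.   0.] frac [-0.1 -0.   0. ]
[-1.4 -1.   0. ]
```

```bash
sed -i 's/precision=1/precision=4/' h.py; python3 - <<'E'
from h import *
go()
E
```

```text
t 1.6 at [158.1242 604.6937 210.3943] rotdev/180 [ 0.      0.     -0.1242] F [-0.3598 -0.6876 -0.7915] w 0.999 ff 0.0
```

jog_arm --pt "0 0 -0.04 0 0 -0.0414 1" --pt "0 0 -0.04 0 0 -0.0414 1" --pt "0 0 0 0 0 -0.0414 1" --pt "-0.05 -0.08 0 0 0 0 1" --pt "-0.05 -0.08 0 0 0 0 1" --pt "-0.05 -0.08 0 0 0 0 1" --pt "-0.05 -0.08 0 0 0 0 1" --pt "-0.05 -0.08 0 0 0 0 1" --pt "-0.05 -0.08 0 0 0 0 1" --pt "-0.05 -0.08 0 0 0 0 1" --pt "-0.05 -0.08 0 0 0 0 1" --pt "-0.05 -0.08 0 0 0 0 1"

```text
t: 3.1
ee_pos: [376.0, 342.5, 242.6]
eef_rot: [-0.067, 0.998, 0.0, 0.0]
ft_force: [-0.1, -1.0, -0.4]
gripper_width: -0.001
finger_force: 0.0
```

```bash
python3 - <<'E'
from h import *
a=T[1]-10*X
go(a+Z*240)
E
```

```text
t 3.1 at [375.9572 342.5112 242.5851] rotdev/180 [ 0.0001  0.0002 -0.    ] F [-0.1116 -1.0302 -0.3836] w -0.001 ff 0.0
to [597.4902  81.6601 240.    ] mm [-184.585  -288.1814    2.5851] frac [-0.461 -0.72   0.006]
```

jog_arm --pt "-0.051 -0.08 0 0 0 0 1" --pt "-0.051 -0.08 0 0 0 0 1" --pt "-0.051 -0.08 0 0 0 0 1" --pt "-0.051 -0.08 0 0 0 0 1" --pt "-0.051 -0.08 0 0 0 0 1" --pt "-0.051 -0.08 0 0 0 0 1" --pt "-0.051 -0.08 0 0 0 0 1" --pt "-0.051 -0.08 0 0 0 0 1" --pt "-0.053 -0.08 0 0 0 0 1" --pt "0 0 0.085 0 0 0 1" --pt "0 0 0.085 0 0 0 1" --pt "0 0 0.085 0 0 0 1"

```text
t: 4.6
ee_pos: [596.6, 82.6, 139.5]
eef_rot: [-0.067, 0.998, 0.0, 0.0]
ft_force: [0.1, -0.2, 1.0]
gripper_width: 0.001
finger_force: 0.0
```

```bash
python3 - <<'E'
from h import *
go(T[1]+43*X+Z*140)
c=snap('side'); cv2.imwrite('pics/a1.png',cv2.resize(c['img'][130:290,180:360,::-1],None,fx=3,fy=3))
E
```

```text
t 4.6 at [596.6029  82.5626 139.4615] rotdev/180 [ 0.0001  0.0002 -0.0001] F [ 0.0534 -0.2322  1.032 ] w 0.001 ff 0.0
to [650.0123  88.7614 140.    ] mm [-53.7583  -1.0132  -0.5385] frac [-0.134 -0.003 -0.001]
```

View pics/a1.png

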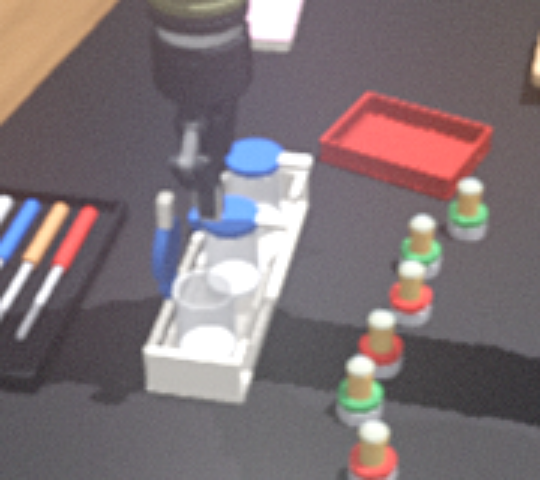

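The picture shows the closed fingers over tube 1, beside the open cap (165,230). I push the cap to its stop.

jog_arm --pt "-0.02 0 0 0 0 0 1" --pt "-0.02 0 0 0 0 0 1" --pt "-0.015 0 0 0 0 0 1" --pt "-0.015 0 0 0 0 0 1" --pt "-0.015 0 0 0 0 0 1" --pt "-0.015 0 0 0 0 0 1" --pt "-0.015 0 0 0 0 0 1" --pt "-0.01 0 0 0 0 0 1" --pt "-0.008 0 0 0 0 0 1"

```text
t: 5.78
ee_pos: [649.3, 89.9, 140.3]
eef_rot: [-0.067, 0.998, 0.0, -0.0]
ft_force: [-1.1, -0.7, -0.7]
gripper_width: -0.001
finger_force: 0.3
```

```bash
python3 - <<'E'
from h import *
tab=T[2]-43*X
go(T[1]-20*X+Z*160,tab+Z*160,tab+Z*80)
E
```

```text
t 5.8 at [649.3013  89.8762 140.2665] rotdev/180 [ 0.     -0.0001  0.    ] F [-1.054  -0.7436 -0.7368] w -0.001 ff 0.25642895023338497
to [587.5803  80.3203 160.    ] mm [ 62.4449  -1.2    -19.7335] frac [ 0.156 -0.003 -0.049]
to [577.4877 -16.8614 160.    ] mm [ 23.0226 -94.9531   0.    ] frac [ 0.058 -0.237  0.   ]
to [577.4877 -16.8614  80.    ] mm [ 0.  0. 80.] frac [0.  0.  0.2]
```

jog_arm --pt "0.052 0 -0.02 0 0 0 1" --pt "0.052 0 -0.03 0 0 0 0.5" --pt "0.052 -0.003 0 0 0 0 0.5" --pt "0.02 -0.08 0 0 0 0 0.5" --pt "0.02 -0.08 0 0 0 0 0.5" --pt "0.018 -0.077 0 0 0 0 0.5" --pt "0 0 0.08 0 0 0 0.5" --pt "0 0 0.06 0 0 0 0.5" --pt "0 0 0.04 0 0 0 0.5" --pt "0 0 0 0 0 0 0.5"

```text
t: 7.02
ee_pos: [576.7, -16.6, 87.6]
eef_rot: [-0.067, 0.998, 0.0, -0.001]
ft_force: [-0.1, 0.3, -0.1]
gripper_width: 0.501
finger_force: 0.0
```

```bash
python3 - <<'E'
from h import *
tab=T[2]-43*X
go(tab+Z*78)
for n in('top','side'):
    c=snap(n); i=c['img'][110:260,200:350,::-1]
    cv2.imwrite('pics/b_%s.png'%n,cv2.resize(i,None,fx=2.6,fy=2.6))
a=[cv2.imread('pics/b_%s.png'%n) for n in('top','side')]
cv2.imwrite('pics/b.png',np.hstack(a))
E
```

```text
t 7.0 at [576.6997 -16.6029  87.5751] rotdev/180 [ 0.0001 -0.0005  0.0001] F [-0.0528  0.3224 -0.1015] w 0.501 ff 0.0
to [577.4877 -16.8614  78.    ] mm [-0.7463 -0.3618  9.5751] frac [-0.002 -0.001  0.024]
```

View pics/b.png

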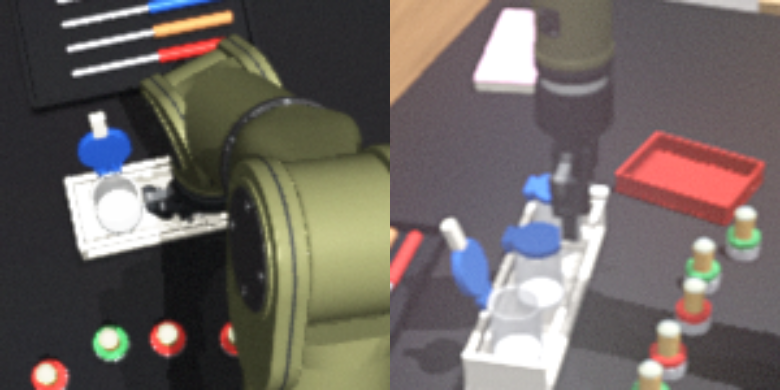

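Cap 1 now leans well back (left panel 105,150), and the fingers stand around tab 2 (right panel 570,220). I lower and pinch.

jog_arm --pt "-0.002 0 0.024 0 0 0 0.5" --pt "0 0 0 0 0 0 0.5" --pt "0 0 0 0 0 0 1" --pt "0 0 0 0 0 0 1" --pt "0 0 0 0 0 0 1" --pt "0 0 0 0 0 0 1"

```text
t: 7.88
ee_pos: [578.0, -16.7, 78.9]
eef_rot: [-0.067, 0.998, 0.0, 0.0]
ft_force: [0.6, -0.9, 0.2]
gripper_width: -0.003
finger_force: 0.0
```

```bash
python3 - <<'E'
from h import *
go()
a=np.arange(0,1.66,.15); p=np.c_[75*(1-np.cos(a)),75*np.sin(a)]
print((np.diff(p,axis=0)/400).round(4))
E
```

```text
t 7.9 at [578.0117 -16.6508  78.8586] rotdev/180 [ 0.      0.0001 -0.    ] F [ 0.561  -0.8986  0.2393] w -0.003 ff 0.0
[[ 0.0021  0.028 ]
 [ 0.0063  0.0274]
 [ 0.0103  0.0261]
 [ 0.0141  0.0243]
 [ 0.0176  0.0219]
 [ 0.0206  0.0191]
 [ 0.0233  0.0158]
 [ 0.0254  0.0121]
 [ 0.0269  0.0082]
 [ 0.0278  0.0041]
 [ 0.0281 -0.0001]]
```

```bash
python3 - <<'E'
from h import *
c=snap('side'); cv2.imwrite('pics/c.png',cv2.resize(c['img'][160:250,220:340,::-1],None,fx=6,fy=6,interpolation=cv2.INTER_CUBIC))
t=snap('top')
print(tri(t,(281.6,189.7),c,(272,203)))
s=telemetry.read_state()['ee_pos']; q=proj(c)@np.r_[s,1]; print(q[:2]/q[2], [(lambda q:q[:2]/q[2])(proj(c)@np.r_[(T[2]-43*X+Z*88),1])])
E
```

```text
[580.2342 -19.8534  88.1951]
[271.6082 206.3692] [array([271.7579, 203.6525])]
```

View pics/c.png

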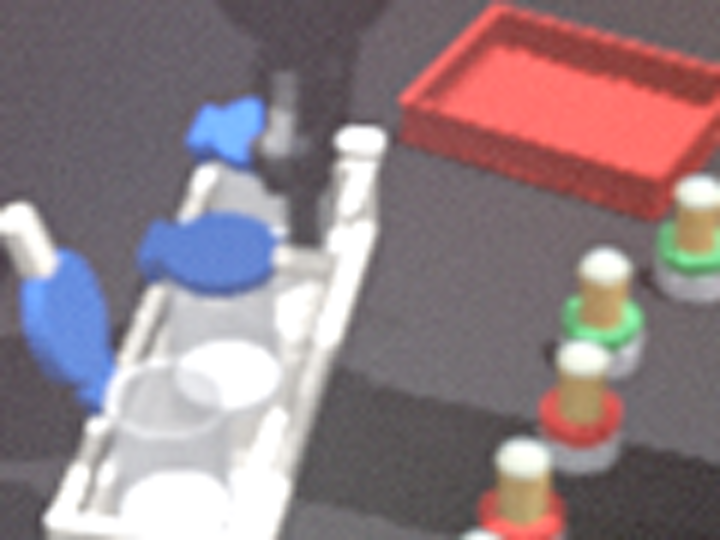

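```bash
python3 - <<'E'
from h import *
c=snap('side'); W=cloud(c)
pj=lambda p:(lambda q:(q[:2]/q[2]))(proj(c)@np.r_[p,1])
print('a1 tip',pj([596.6,82.6,139.5]))
for v in range(192,214,2): print(v,[tuple(W[v,u].round(0)) for u in (268,271,274)], c['img'][v,271])
E
```

```text
a1 tip [250.589  208.4289]
192 [(np.float64(576.0), np.float64(14.0), np.float64(148.0)), (np.float64(567.0), np.float64(16.0), np.float64(151.0)), (np.float64(567.0), np.float64(-8.0), np.float64(135.0))] [89 83 88]
194 [(np.float64(582.0), np.float64(-3.0), np.float64(128.0)), (np.float64(574.0), np.float64(-4.0), np.float64(130.0)), (np.float64(568.0), np.float64(-11.0), np.float64(126.0))] [91 85 90]
196 [(np.float64(583.0), np.float64(-3.0), np.float64(122.0)), (np.float64(575.0), np.float64(-5.0), np.float64(123.0)), (np.float64(569.0), np.float64(-14.0), np.float64(118.0))] [88 84 89]
198 [(np.float64(581.0), np.float64(1.0), np.float64(118.0)), (np.float64(575.0), np.float64(-4.0), np.float64(116.0)), (np.float64(569.0), np.float64(-11.0), np.float64(113.0))] [97 92 97]
200 [(np.float64(583.0), np.float64(-5.0), np.float64(107.0)), (np.float64(574.0), np.float64(-3.0), np.float64(110.0)), (np.float64(569.0), np.float64(-12.0), np.float64(106.0))] [94 91 96]
202 [(np.float64(588.0), np.float64(-15.0), np.float64(92.0)), (np.float64(580.0), np.float64(-18.0), np.float64(92.0)),
[... 333 characters left out ...]
at64(577.0), np.float64(-8.0), np.float64(86.0)), (np.float64(569.0), np.float64(-11.0), np.float64(87.0))] [207 203 200]
208 [(np.float64(615.0), np.float64(-86.0), np.float64(14.0)), (np.float64(607.0), np.float64(-89.0), np.float64(14.0)), (np.float64(585.0), np.float64(-53.0), np.float64(45.0))] [255 255 255]
210 [(np.float64(613.0), np.float64(-79.0), np.float64(12.0)), (np.float64(587.0), np.float64(-36.0), np.float64(50.0)), (np.float64(587.0), np.float64(-59.0), np.float64(33.0))] [247 244 238]
212 [(np.float64(609.0), np.float64(-68.0), np.float64(14.0)), (np.float64(585.0), np.float64(-30.0), np.float64(48.0)), (np.float64(592.0), np.float64(-74.0), np.float64(13.0))] [244 240 234]
```

The picture shows the shut fingers ending above tab 2 (zoom 300,245), at about z 93–105 where the TCP reads 79. So the tips stand some 15–20 mm behind the reported TCP. I open, go lower and pinch again.

jog_arm --pt "0 0 0 0 0 0 0.5" --pt "0 0 0 0 0 0 0.5" --pt "0 0 0 0 0 0 0.5" --pt "0 0 0.02 0 0 0 0.5" --pt "0 0 0.022 0 0 0 0.5" --pt "0 0 0 0 0 0 1" --pt "0 0 0 0 0 0 1" --pt "0 0 0 0 0 0 1" --pt "0 0 0 0 0 0 1" --pt "0 0 0 0 0 0 1"

```text
t: 9.28
ee_pos: [577.7, -16.9, 62.0]
eef_rot: [-0.067, 0.998, -0.0, -0.0]
ft_force: [-1.5, -0.9, -2.9]
gripper_width: 0.142
finger_force: 61.5
```

```bash
python3 - <<'E'
from h import *
go()
c=snap('side'); cv2.imwrite('pics/d.png',cv2.resize(c['img'][160:250,220:340,::-1],None,fx=6,fy=6,interpolation=cv2.INTER_CUBIC))
W=cloud(c)
for v in range(192,214,2): print(v,[tuple(W[v,u].round(0)) for u in (268,271,274)], c['img'][v,271])
E
```

```text
t 9.3 at [577.6948 -16.9355  61.9645] rotdev/180 [-0.0001 -0.0002 -0.0001] F [-1.5345 -0.8526 -2.8865] w 0.142 ff 61.50889992713928
192 [(np.float64(564.0), np.float64(45.0), np.float64(171.0)), (np.float64(559.0), np.float64(35.0), np.float64(166.0)), (np.float64(565.0), np.float64(-3.0), np.float64(139.0))] [92 85 92]
194 [(np.float64(566.0), np.float64(39.0), np.float64(161.0)), (np.float64(560.0), np.float64(35.0), np.float64(159.0)), (np.float64(565.0), np.float64(-2.0), np.float64(133.0))] [91 82 92]
196 [(np.float64(570.0), np.float64(29.0), np.float64(147.0)), (np.float64(560.0), np.float64(35.0), np.float64(153.0)), (np.float64(565.0), np.float64(-1.0), np.float64(127.0))] [89 81 87]
198 [(np.float64(574.0), np.float64(19.0), np.float64(132.0)), (np.float64(564.0), np.float64(25.0), np.float64(139.0)), (np.float64(567.0), np.float64(-5.0), np.float64(117.0))] [90 84 90]
200 [(np.float64(580.0), np.float64(5.0), np.float64(115.0)), (np.float64(572.0), np.float64(3.0), np.float64(115.0)), (np.float64(567.0), np.float64(-7.0), np.float64(110.0))] [86 79 88]
202 [(np.float64(581
[... 412 characters left out ...]
)), (np.float64(573.0), np.float64(1.0), np.float64(94.0)), (np.float64(568.0), np.float64(-8.0), np.float64(89.0))] [86 79 85]
208 [(np.float64(615.0), np.float64(-86.0), np.float64(14.0)), (np.float64(575.0), np.float64(-4.0), np.float64(83.0)), (np.float64(584.0), np.float64(-53.0), np.float64(46.0))] [220 219 216]
210 [(np.float64(614.0), np.float64(-82.0), np.float64(10.0)), (np.float64(589.0), np.float64(-41.0), np.float64(46.0)), (np.float64(585.0), np.float64(-55.0), np.float64(36.0))] [249 246 241]
212 [(np.float64(nan), np.float64(nan), np.float64(nan)), (np.float64(585.0), np.float64(-31.0), np.float64(47.0)), (np.float64(594.0), np.float64(-79.0), np.float64(10.0))] [242 238 233]
```

Pinched (width 0.142, 61 N); the tips really are at about TCP z + 20. I swing the cap up along its arc.

jog_arm --pt "-0.002 0 -0.028 0 0 0 1" --pt "-0.006 0 -0.027 0 0 0 1" --pt "-0.01 0 -0.026 0 0 0 1" --pt "-0.014 0 -0.024 0 0 0 1" --pt "-0.018 0 -0.022 0 0 0 1" --pt "-0.021 0 -0.019 0 0 0 1" --pt "-0.023 0 -0.016 0 0 0 1" --pt "-0.025 0 -0.012 0 0 0 1" --pt "-0.027 0 -0.008 0 0 0 1" --pt "-0.028 0 -0.004 0 0 0 1" --pt "0 0 0 0 0 0 1"

```text
t: 10.7
ee_pos: [648.7, -7.4, 137.2]
eef_rot: [-0.067, 0.998, -0.0, 0.001]
ft_force: [0.5, -2.2, -3.8]
gripper_width: 0.083
finger_force: 58.5
```

```bash
python3 - <<'E'
from h import *
go()
c=snap('side'); cv2.imwrite('pics/e.png',cv2.resize(c['img'][130:250,200:360,::-1],None,fx=4,fy=4,interpolation=cv2.INTER_CUBIC))
E
```

```text
t 10.7 at [648.6953  -7.429  137.1507] rotdev/180 [-0.0001  0.0009 -0.0002] F [ 0.5343 -2.2238 -3.8482] w 0.083 ff 58.530680537223816
```

View pics/e.png

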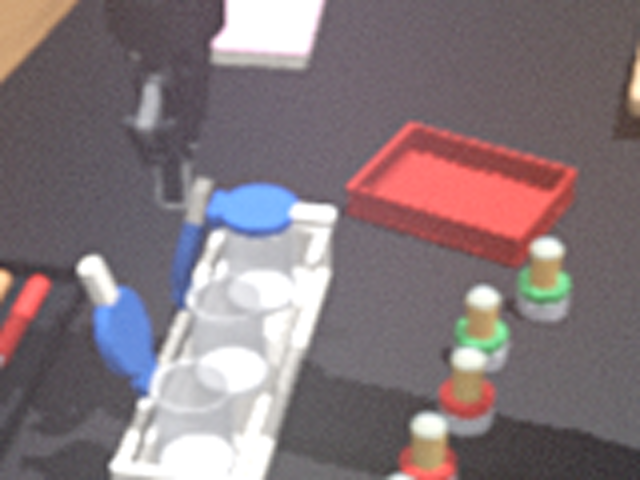

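Cap 2 is up near vertical (zoom 190,240), with the tab slipping at the fingers' edge. I release, lift over it and push it open from the tube side as with cap 1.

jog_arm --pt "0 0 0 0 0 0 0.5" --pt "0 0 0 0 0 0 0.5" --pt "0 0 -0.04 0 0 0 0.5" --pt "0 0 -0.05 0 0 0 1" --pt "0.04 0 0 0 0 0 1" --pt "0.04 0 0 0 0 0 1" --pt "0.04 0 0 0 0 0 1" --pt "0 0 0 0 0 0 1" --pt "0 0 0.05 0 0 0 1" --pt "0 0 0.04 0 0 0 1" --pt "0 0 0 0 0 0 1"

```text
t: 12.12
ee_pos: [598.9, -13.6, 135.2]
eef_rot: [-0.067, 0.998, 0.0, -0.001]
ft_force: [-0.9, -0.3, 0.8]
gripper_width: 0.003
finger_force: 0.0
```

jog_arm --pt "-0.02 0 0 0 0 0 1" --pt "-0.02 0 0 0 0 0 1" --pt "-0.015 0 0 0 0 0 1" --pt "-0.015 0 0 0 0 0 1" --pt "-0.015 0 0 0 0 0 1" --pt "-0.015 0 0 0 0 0 1" --pt "-0.015 0 0 0 0 0 1" --pt "-0.015 0 0 0 0 0 1" --pt "-0.015 0 0 0 0 0 1" --pt "-0.01 0 0 0 0 0 1"

```text
t: 13.38
ee_pos: [661.2, -5.4, 136.3]
eef_rot: [-0.067, 0.998, 0.0, 0.0]
ft_force: [-1.1, -0.0, -0.7]
gripper_width: -0.0
finger_force: 0.3
```

```bash
python3 - <<'E'
from h import *
tab=T[3]-43*X
go(T[2]-30*X+Z*150,tab+Z*150,tab+Z*61)
E
```

```text
t 13.4 at [661.1881  -5.4071 136.2895] rotdev/180 [ 0.  0. -0.] F [-1.1389 -0.0269 -0.7445] w -0.0 ff 0.2708618436008692
to [590.3705 -15.1196 150.    ] mm [ 71.4804  -0.1363 -13.7105] frac [ 0.179 -0.    -0.034]
to [ 590.2877 -111.0614  150.    ] mm [ 12.9369 -95.0656   0.    ] frac [ 0.032 -0.238  0.   ]
to [ 590.2877 -111.0614   61.    ] mm [ 0.  0. 89.] frac [0.    0.    0.222]
```

jog_arm --pt "0.06 0 -0.034 0 0 0 1" --pt "0.06 0 0 0 0 0 1" --pt "0.059 0 0 0 0 0 0.5" --pt "0.012 -0.08 0 0 0 0 0.5" --pt "0.01 -0.08 0 0 0 0 0.5" --pt "0.01 -0.078 0 0 0 0 0.5" --pt "0 0 0.08 0 0 0 0.5" --pt "0 0 0.08 0 0 0 0.5" --pt "0 0 0.04 0 0 0 0.5" --pt "0 0 0.03 0 0 0 0.5" --pt "0 0 0 0 0 0 0.5"

```text
t: 14.75
ee_pos: [589.9, -111.0, 57.7]
eef_rot: [-0.067, 0.998, 0.0, -0.0]
ft_force: [-0.1, 0.0, 0.2]
gripper_width: 0.496
finger_force: 0.0
```

jog_arm --pt "0 0 0 0 0 0 1" --pt "0 0 0 0 0 0 1" --pt "0 0 0 0 0 0 1" --pt "0 0 0 0 0 0 1" --pt "0 0 0 0 0 0 1"

```text
t: 15.38
ee_pos: [590.7, -111.1, 58.4]
eef_rot: [-0.067, 0.998, -0.0, 0.001]
ft_force: [0.4, -0.2, 3.4]
gripper_width: 0.145
finger_force: 60.0
```

jog_arm --pt "-0.002 0 -0.028 0 0 0 1" --pt "-0.006 0 -0.027 0 0 0 1" --pt "-0.01 0 -0.026 0 0 0 1" --pt "-0.014 0 -0.024 0 0 0 1" --pt "-0.018 0 -0.022 0 0 0 1" --pt "-0.021 0 -0.019 0 0 0 1" --pt "-0.023 0 -0.016 0 0 0 1" --pt "-0.025 0 -0.012 0 0 0 1" --pt "-0.027 0 -0.008 0 0 0 1" --pt "0 0 0 0 0 0 1"

```text
t: 16.62
ee_pos: [649.0, -103.1, 130.9]
eef_rot: [-0.068, 0.998, -0.0, 0.001]
ft_force: [0.3, -0.9, -9.7]
gripper_width: 0.13
finger_force: 58.4
```

jog_arm --pt "0 0 0 0 0 0 0.5" --pt "0 0 0 0 0 0 0.5" --pt "0 0 -0.045 0 0 0 0.5" --pt "0 0 -0.05 0 0 0 1" --pt "0.04 0 0 0 0 0 1" --pt "0.04 0 0 0 0 0 1" --pt "0.015 0 0 0 0 0 1" --pt "0 0 0 0 0 0 1" --pt "0 0 0.05 0 0 0 1" --pt "0 0 0.04 0 0 0 1" --pt "0 0 0 0 0 0 1"

```text
t: 18.0
ee_pos: [609.4, -108.1, 131.4]
eef_rot: [-0.067, 0.998, 0.0, -0.001]
ft_force: [-0.6, 1.1, 0.5]
gripper_width: -0.0
finger_force: 0.0
```

```bash
python3 - <<'E'
from h import *
go(T[3]+46*X+Z*136)
E
```

```text
t 18.0 at [ 609.4417 -108.1432  131.3758] rotdev/180 [ 0.0003 -0.0008  0.0001] F [-0.6284  1.1454  0.5288] w -0.0 ff 0.0
to [678.4852 -99.1366 136.    ] mm [-69.6277  -0.3255  -4.6242] frac [-0.174 -0.001 -0.012]
```

Next I push cap 3 open, back off, and move clear (towards −x, up) so I can look at everything.

jog_arm --pt "-0.02 0 -0.01 0 0 0 1" --pt "-0.02 0 0 0 0 0 1" --pt "-0.02 0 0 0 0 0 1" --pt "-0.015 0 0 0 0 0 1" --pt "-0.015 0 0 0 0 0 1" --pt "-0.015 0 0 0 0 0 1" --pt "-0.015 0 0 0 0 0 1" --pt "-0.015 0 0 0 0 0 1" --pt "-0.015 0 0 0 0 0 1" --pt "-0.015 0 0 0 0 0 1" --pt "-0.01 0 0 0 0 0 1"

```text
t: 19.38
ee_pos: [680.0, -98.9, 136.8]
eef_rot: [-0.067, 0.998, 0.0, 0.0]
ft_force: [-0.5, -0.7, -0.9]
gripper_width: 0.003
finger_force: 0.3
```

jog_arm --pt "0.06 0 -0.04 0 0 0 1" --pt "0.06 0 -0.04 0 0 0 0.5" --pt "0.08 0 0 0 0 0 0.5" --pt "0.08 0 0 0 0 0 0.5" --pt "0.08 0 0 0 0 0 0.5" --pt "0.08 -0.05 0 0 0 0 0.5" --pt "0.06 -0.05 0 0 0 0 0.5" --pt "0.05 -0.04 0 0 0 0 0.5"

```text
t: 20.38
ee_pos: [468.7, -185.1, 169.1]
eef_rot: [-0.067, 0.998, -0.0, 0.0]
ft_force: [0.3, 0.5, 0.5]
gripper_width: 0.5
finger_force: 0.0
```

```bash
python3 - <<'E'
from h import *
t=snap('top'); s=snap('side')
for o in find(t): print('top',*o)
for o in find(s): print('side',*o)
a=cv2.resize(t['img'][130:280,200:390,::-1],(400,316)); b=cv2.resize(s['img'][130:280,200:390,::-1],(400,316))
cv2.imwrite('pics/f.png',np.hstack([a,b]))
go()
E
```

```text
top red [452.1109 -33.6228] 47 60.95559918207427 [451.078  -33.0183]
top red [458.7011  40.1434] 46 60.081467429406665 [456.5487  39.962 ]
top red [428.3697 170.1843] 51 60.189026224535205 [426.6194 169.4111]
top green [ 460.8265 -102.7475] 47 59.64539851610439 [ 458.2465 -100.7033]
top green [459.6921 101.9817] 48 59.63141630078522 [457.5732 101.9971]
top green [ 431.6064 -175.3307] 51 59.90284969732719 [ 430.3439 -172.7774]
side red [ 474.5053 -219.6548] 0 0 [ 475.5396 -214.7424]
side red [454.358  -28.0484] 45 58.85260094880383 [455.2106 -27.8101]
side red [460.3538  46.4089] 52 58.85557163795895 [460.7695  46.2166]
side red [429.3291 175.6799] 66 58.174168091839704 [429.554  177.5109]
side green [ 433.4437 -169.814 ] 40 58.04945312077191 [ 432.935  -169.4374]
side green [464.0649 -96.9955] 35 57.95018927319358 [476.2516 -99.096 ]
side green [462.8569 -97.789 ] 39 57.86561960319345 [451.9305 -98.2209]
side green [460.7984 107.7732] 58 57.885071848170526 [459.7613 110.0354]
t 20.5 at [ 466.9557 -186.8428  168.8357] rotdev/180 [-0.0005 -0.0006 -0.0015] F [ 0.9766 -0.1888 -0.1031] w 0.499 ff 0.0
```

View pics/f.png

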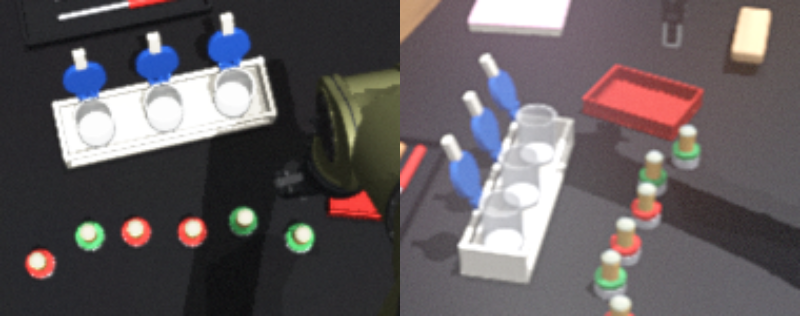

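All three caps stand fully open (left panel 85,80; 157,62; 229,45). I overlay the modelled rims on both views to check the tube positions before placing.

```bash
python3 - <<'E'
from h import *
out=[]
th=np.linspace(0,2*np.pi,60)
for n in('top','side'):
    c=snap(n); x0,y0=220,(150 if n=='top' else 150); f=4
    i=cv2.resize(c['img'][y0:y0+110,x0:x0+100,::-1],None,fx=f,fy=f,interpolation=cv2.INTER_CUBIC)
    for k in T:
        for z,rr,col in((82,27,(0,0,255)),(18,24,(0,255,0))):
            P=np.c_[T[k][0]+rr*np.cos(th),T[k][1]+rr*np.sin(th),np.full(60,z),np.ones(60)]@proj(c).T
            uv=(P[:,:2]/P[:,2:]-[x0,y0]+.5)*f; cv2.polylines(i,[uv.astype(int)],True,col,1)
    out.append(i)
cv2.imwrite('pics/g.png',np.hstack(out))
go([432.5,-174.5,125],[432.5,-174.5,14],[432.5,-174.5,124],T[3]+Z*124,T[3]+Z*64)
E
```

```text
t 20.6 at [ 469.9859 -183.8201  169.1198] rotdev/180 [ 0.      0.0006 -0.0002] F [-0.036   0.9768  0.3455] w 0.498 ff 0.0
to [ 432.5 -174.5  125. ] mm [35.8991 14.2586 44.1198] frac [0.09  0.036 0.11 ]
to [ 432.5 -174.5   14. ] mm [  0.   0. 111.] frac [0.    0.    0.278]
to [ 432.5 -174.5  124. ] mm [   0.    0. -110.] frac [ 0.     0.    -0.275]
to [ 632.9 -105.3  124. ] mm [-207.8649   41.7252    0.    ] frac [-0.52   0.104  0.   ]
to [ 632.9 -105.3   64. ] mm [ 0.  0. 60.] frac [0.   0.   0.15]
```

View pics/g.png

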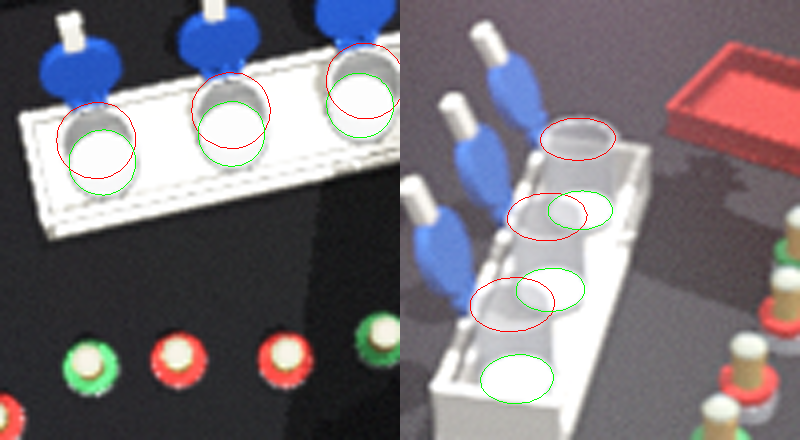

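The rim and floor overlays fit all three tubes in both views, so I pick the right-hand green stone.

jog_arm --pt "0.045 0.018 0.055 0 0 0 0.4" --pt "0.045 0.018 0.055 0 0 0 0.4" --pt "0 0 0 0 0 0 0.4" --pt "0 0 0 0 0 0 0.4"

```text
t: 21.08
ee_pos: [434.0, -174.0, 125.4]
eef_rot: [-0.068, 0.998, -0.0, 0.002]
ft_force: [0.8, -0.0, 0.3]
gripper_width: 0.603
finger_force: 0.0
```

```bash
python3 - <<'E'
from h import *
go([432.5,-174.5,14]);go([432.5,-174.5,14])
for o in find(snap('side')): print(*o)
E
```

```text
t 21.1 at [ 433.9565 -173.9967  125.4416] rotdev/180 [-0.0001  0.001   0.0005] F [ 0.8459 -0.0156  0.3171] w 0.603 ff 0.0
to [ 432.5 -174.5   14. ] mm [  1.5108  -0.3036 111.4416] frac [ 0.004 -0.001  0.279]
t 21.1 at [ 433.9565 -173.9967  125.4416] rotdev/180 [-0.0001  0.001   0.0005] F [ 0.8459 -0.0156  0.3171] w 0.603 ff 0.0
to [ 432.5 -174.5   14. ] mm [  1.5108  -0.3036 111.4416] frac [ 0.004 -0.001  0.279]
red [ 477.1364 -219.5697] 0 0 [ 476.6949 -215.3678]
red [454.6929 -28.7924] 48 57.6512002869408 [455.273 -27.431]
red [460.5402  46.4893] 52 58.552785655984124 [460.6389  46.1979]
red [429.4501 176.2025] 69 58.23607624197383 [429.6783 177.7238]
green [ 434.1942 -170.4777] 38 57.0790796709918 [ 432.935  -169.4374]
green [462.7754 -97.5061] 42 58.0878715153704 [463.7966 -97.2447]
green [461.0934 107.7426] 56 57.98446210660322 [460.0487 110.1342]
```

jog_arm --pt "0.002 0 0.08 0 0 0 0.4" --pt "0 0 0.08 0 0 0 0.4" --pt "0 0 0.07 0 0 0 0.4" --pt "0 0 0.049 0 0 0 0.4" --pt "0 0 0 0 0 0 0.4" --pt "0 0 0 0 0 0 1" --pt "0 0 0 0 0 0 1" --pt "0 0 0 0 0 0 1" --pt "0 0 0 0 0 0 1"

```text
t: 22.25
ee_pos: [431.7, -175.0, 14.2]
eef_rot: [-0.067, 0.998, -0.0, 0.001]
ft_force: [1.2, -0.7, 6.8]
gripper_width: 0.222
finger_force: 58.7
```

jog_arm --pt "0 0 -0.07 0 0 0 1" --pt "0 0 -0.07 0 0 0 1" --pt "0 0 -0.07 0 0 0 1" --pt "0 0 -0.065 0 0 0 1" --pt "-0.07 0.014 0 0 0 0 1" --pt "-0.08 0.016 0 0 0 0 1" --pt "-0.08 0.016 0 0 0 0 1" --pt "-0.08 0.016 0 0 0 0 1" --pt "-0.08 0.016 0 0 0 0 1" --pt "-0.08 0.016 0 0 0 0 1" --pt "-0.05 0.01 0 0 0 0 1" --pt "0 0 0 0 0 0 1"

```text
t: 23.75
ee_pos: [631.8, -104.4, 123.0]
eef_rot: [-0.068, 0.998, 0.0, 0.0]
ft_force: [-1.7, -1.0, -1.3]
gripper_width: 0.221
finger_force: 59.0
```

```bash
python3 - <<'E'
from h import *
go(T[3]+Z*64)
c=snap('side'); W=cloud(c)
for b in blobs(c,'green',(560,700,-170,-40),(60,200)): print(b[1],b[2])
E
```

```text
t 23.8 at [ 631.8415 -104.3579  123.043 ] rotdev/180 [0.0003 0.0002 0.0004] F [-1.7136 -0.9505 -1.3491] w 0.221 ff 59.001211312715895
to [ 632.9 -105.3   64. ] mm [-0.9228 -1.0754 59.043 ] frac [-0.002 -0.003  0.148]
```

jog_arm --pt "-0.002 -0.002 0.05 0 0 0 1" --pt "0 0 0.04 0 0 0 1" --pt "0 0 0.03 0 0 0 1" --pt "0 0 0.028 0 0 0 1" --pt "0 0 0 0 0 0 1" --pt "0 0 0 0 0 0 0.4" --pt "0 0 0 0 0 0 0.4" --pt "0 0 0 0 0 0 0.4"

```text
t: 24.8
ee_pos: [632.5, -106.2, 64.6]
eef_rot: [-0.067, 0.998, -0.0, 0.001]
ft_force: [0.0, -0.4, -0.2]
gripper_width: 0.605
finger_force: 0.0
```

jog_arm --pt "0 0 -0.06 0 0 0 0.4" --pt "0 0 -0.06 0 0 0 0.4" --pt "0.07 0 0 0 0 0 0.4" --pt "0.08 0 0 0 0 0 0.4" --pt "0.08 0 0 0 0 0 0.4" --pt "0.07 0 0 0 0 0 0.4" --pt "0.06 0 0 0 0 0 0.4" --pt "0.05 0 0 0 0 0 0.4"

```text
t: 25.8
ee_pos: [468.8, -128.4, 112.4]
eef_rot: [-0.067, 0.998, -0.0, 0.0]
ft_force: [0.4, -0.7, -0.1]
gripper_width: 0.6
finger_force: 0.0
```

```bash
python3 - <<'E'
from h import *
t=snap('top'); s=snap('side')
for o in find(t): print('top',*o)
for o in find(s): print('side',*o)
for c in(t,s):
    for k in('green_1',): print([(np.array(d['centre']),d['confidence']) for d in finder.pinpoint(k,'top' if c is t else 'side')])
go([461.5,-102,125],[461.5,-102,14])
cv2.imwrite('pics/hh.png',np.hstack([cv2.resize(c['img'][130:240,210:350,::-1],(400,314),interpolation=cv2.INTER_CUBIC) for c in(t,s)]))
E
```

```text
top red [452.2999 -33.6366] 46 59.913295676731465 [450.2783 -33.3166]
top red [458.7248  40.1446] 46 60.35666295011998 [456.5062  39.8934]
top red [428.1322 170.0359] 50 60.400677010395924 [426.569  169.0021]
top green [ 459.4688 -102.4394] 43 61.55729446929548 [ 456.4677 -101.606 ]
top green [459.6832 102.1449] 47 60.372007365280304 [458.0426 101.7165]
side red [ 473.0421 -218.6357] 0 0 [ 472.5729 -213.0201]
side red [454.565  -28.5474] 47 57.8384482803612 [454.6729 -27.3949]
side red [460.6412  45.826 ] 51 57.58075794784084 [460.6389  46.1979]
side red [429.7959 175.4796] 62 58.244140532334804 [429.4651 177.3416]
side green [462.9591 -98.1942] 40 57.57419407315766 [462.6282 -99.3701]
side green [461.2004 107.6312] 55 57.72570651231148 [459.9503 110.1038]
[(array([240.8, 240.9]), 0.69), (array([313.7, 235.2]), 0.68), (array([269. , 148.3]), 0.68), (array([310.7, 177.4]), 0.52)]
[(array([320. , 214.3]), 0.67), (array([297.5, 267.2]), 0.51)]
t 26.0 at [ 470.6433 -128.1592  112.3722] rotdev/180 [-0.0001  0.0006  0.    ] F [-0.0507  0.5991  1.0385] w 0.602 ff 0.0
to [ 461.5 -102.   125. ] mm [  5.5559  27.1484 -12.6278] frac [ 0.014  0.068 -0.032]
to [ 461.5 -102.    14. ] mm [  0.   0. 111.] frac [0.    0.    0.278]
```

View pics/hh.png

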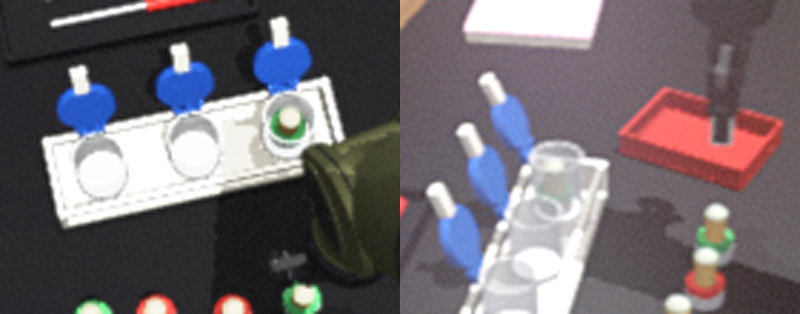

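A green stone stands upright in tube 3 (left panel 288,122). On to the next green.

jog_arm --pt "0.007 0.034 0 0 0 0 0.4" --pt "0.007 0.034 0 0 0 0 0.4" --pt "0 0 0 0 0 0 0.4" --pt "0 0 0.08 0 0 0 0.4" --pt "0 0 0.07 0 0 0 0.4" --pt "0 0 0.06 0 0 0 0.4" --pt "0 0 0.035 0 0 0 0.4" --pt "0 0 0 0 0 0 0.4" --pt "0 0 0 0 0 0 1" --pt "0 0 0 0 0 0 1" --pt "0 0 0 0 0 0 1" --pt "0 0 0 0 0 0 1"

```text
t: 27.5
ee_pos: [460.9, -102.2, 14.6]
eef_rot: [-0.067, 0.998, -0.0, 0.001]
ft_force: [0.2, -0.4, 5.9]
gripper_width: 0.222
finger_force: 58.9
```

```bash
python3 - <<'E'
from h import *
p=telemetry.read_state()['ee_pos']; g=np.r_[p[:2],122]
go(g,T[2]+Z*122,T[2]+Z*64)
E
```

```text
t 27.5 at [ 460.9084 -102.1621   14.608 ] rotdev/180 [-0.0001  0.0005 -0.0001] F [ 0.2215 -0.4409  5.8551] w 0.222 ff 58.86366668273695
to [ 460.9084 -102.1621  122.    ] mm [   0.       0.    -107.392] frac [ 0.     0.    -0.268]
to [620.1 -11.1 122. ] mm [-169.9573   68.9116    0.    ] frac [-0.425  0.172  0.   ]
to [620.1 -11.1  64. ] mm [ 0.  0. 58.] frac [0.    0.    0.145]
```

jog_arm --pt "0 0 -0.07 0 0 0 1" --pt "0 0 -0.07 0 0 0 1" --pt "0 0 -0.07 0 0 0 1" --pt "0 0 -0.06 0 0 0 1" --pt "-0.07 0.028 0 0 0 0 1" --pt "-0.08 0.032 0 0 0 0 1" --pt "-0.08 0.032 0 0 0 0 1" --pt "-0.08 0.032 0 0 0 0 1" --pt "-0.065 0.026 0 0 0 0 1" --pt "-0.05 0.022 0 0 0 0 1" --pt "0 0 0 0 0 0 1"

```text
t: 28.88
ee_pos: [620.2, -9.5, 121.7]
eef_rot: [-0.068, 0.998, 0.001, 0.0]
ft_force: [-0.5, -0.4, -1.8]
gripper_width: 0.221
finger_force: 59.1
```

```bash
python3 - <<'E'
from h import *
go(T[2]+Z*64)
E
```

```text
t 28.9 at [620.2353  -9.4797 121.6987] rotdev/180 [0.0004 0.0002 0.0005] F [-0.5031 -0.3878 -1.8234] w 0.221 ff 59.055964879808016
to [620.1 -11.1  64. ] mm [ 0.3512 -1.5875 57.6987] frac [ 0.001 -0.004  0.144]
```

jog_arm --pt "0 -0.004 0.05 0 0 0 1" --pt "0 0 0.04 0 0 0 1" --pt "0 0 0.03 0 0 0 1" --pt "0 0 0.024 0 0 0 1" --pt "0 0 0 0 0 0 1" --pt "0 0 0 0 0 0 0.4" --pt "0 0 0 0 0 0 0.4" --pt "0 0 0 0 0 0 0.4"

```text
t: 29.88
ee_pos: [620.2, -12.6, 64.9]
eef_rot: [-0.067, 0.998, 0.0, 0.0]
ft_force: [0.0, -1.1, -0.6]
gripper_width: 0.596
finger_force: 0.0
```

jog_arm --pt "0 0 -0.06 0 0 0 0.4" --pt "0 0 -0.06 0 0 0 0.4" --pt "0.07 0.06 -0.02 0 0 0 0.4" --pt "0.08 0.08 0 0 0 0 0.4" --pt "0.08 0.08 0 0 0 0 0.4" --pt "0.07 0.07 0 0 0 0 0.4" --pt "0.058 0.044 0 0 0 0 0.4" --pt "0 0 0 0 0 0 0.4" --pt "0 0 0 0 0 0 0.4"

```text
t: 31.0
ee_pos: [461.1, 100.4, 120.7]
eef_rot: [-0.067, 0.998, 0.0, 0.001]
ft_force: [-0.3, -0.3, 0.1]
gripper_width: 0.6
finger_force: 0.0
```

```bash
python3 - <<'E'
from h import *
s=snap('side')
for o in find(s): print('side',*o)
d=[(d['centre'],round(d['confidence'],2)) for d in finder.pinpoint('green_1','side')]; print(d)
i=s['img'].astype(int); W=cloud(s); m=(i[...,1]>1.15*i[...,0])&(i[...,1]>1.08*i[...,2])&(W[...,0]>560)&(W[...,0]<680)&(abs(W[...,1])<160)
n,l,st,ce=cv2.connectedComponentsWithStats(m.astype(np.uint8))
print([(ce[k],st[k,4]) for k in range(1,n) if st[k,4]>5])
for k in T: q=proj(s)@np.r_[T[k]+Z*38,1]; print(k,q[:2]/q[2])
go([461,102,14])
E
```

```text
side red [ 475.1811 -219.1625] 0 0 [ 475.8525 -215.3506]
side red [454.5821 -28.6801] 46 58.02513236157537 [455.0053 -27.612 ]
side red [460.8043  45.7653] 48 58.25065996828754 [460.2337  46.2028]
side red [429.5835 175.3915] 61 57.84761896668826 [429.554  177.5109]
side green [460.913  107.8435] 55 58.36497641020047 [460.5866 110.2465]
[([257.8, 218.5], 0.57), ([300.7, 271.9], 0.53), ([303.3, 290.2], 0.2)]
[]
1 [248.4386 238.5072]
2 [256.9169 216.2992]
3 [264.4245 196.556 ]
t 31.1 at [461.2477 100.0145 120.4746] rotdev/180 [-0.      0.0004 -0.0005] F [ 0.3583 -0.128  -0.8031] w 0.6 ff 0.0
to [461 102  14] mm [ -0.0205   2.0008 106.4746] frac [-0.     0.005  0.266]
```

Green is spotted in tube 2 (257.8,218.5). Next I pick the third green.

jog_arm --pt "0 0.004 0.08 0 0 0 0.4" --pt "0 0 0.08 0 0 0 0.4" --pt "0 0 0.06 0 0 0 0.4" --pt "0 0 0.046 0 0 0 0.4" --pt "0 0 0 0 0 0 0.4" --pt "0 0 0 0 0 0 1" --pt "0 0 0 0 0 0 1" --pt "0 0 0 0 0 0 1" --pt "0 0 0 0 0 0 1"

```text
t: 32.22
ee_pos: [460.5, 102.3, 14.8]
eef_rot: [-0.067, 0.998, 0.0, 0.001]
ft_force: [-0.1, 0.7, 6.8]
gripper_width: 0.22
finger_force: 58.8
```

```bash
python3 - <<'E'
from h import *
p=telemetry.read_state()['ee_pos']; g=np.r_[p[:2],122]
go(g,T[1]+Z*122,T[1]+Z*64)
E
```

```text
t 32.2 at [460.5204 102.269   14.8128] rotdev/180 [ 0.0001  0.0006 -0.0001] F [-0.1291  0.6828  6.8355] w 0.22 ff 58.8400778156938
to [460.5204 102.269  122.    ] mm [   0.        0.     -107.1872] frac [ 0.     0.    -0.268]
to [607.4  83.  122. ] mm [-142.9734  -38.7751    0.    ] frac [-0.357 -0.097  0.   ]
to [607.4  83.   64. ] mm [ 0.  0. 58.] frac [0.    0.    0.145]
```

jog_arm --pt "0 0 -0.07 0 0 0 1" --pt "0 0 -0.07 0 0 0 1" --pt "0 0 -0.07 0 0 0 1" --pt "0 0 -0.06 0 0 0 1" --pt "-0.07 -0.02 0 0 0 0 1" --pt "-0.08 -0.022 0 0 0 0 1" --pt "-0.08 -0.022 0 0 0 0 1" --pt "-0.08 -0.022 0 0 0 0 1" --pt "-0.047 -0.011 0 0 0 0 1" --pt "0 0 0 0 0 0 1" --pt "0 0 0 0 0 0 1"

```text
t: 33.6
ee_pos: [604.9, 83.0, 121.7]
eef_rot: [-0.067, 0.998, -0.0, -0.001]
ft_force: [-0.1, -0.8, -2.1]
gripper_width: 0.219
finger_force: 59.1
```

```bash
python3 - <<'E'
from h import *
go(T[1]+Z*64)
print('red from T1'); go([459.8,40,117],cur=T[1]+Z*117)
E
```

```text
t 33.6 at [604.8547  82.9538 121.722 ] rotdev/180 [ 0.     -0.0007  0.0002] F [-0.0534 -0.8148 -2.0758] w 0.219 ff 59.05782243004069
to [607.4  83.   64. ] mm [-2.5285 -0.2952 57.722 ] frac [-0.006 -0.001  0.144]
red from T1
t 33.6 at [607.4  83.  117. ] rotdev/180 [ 0.     -0.0007  0.0002] F [-0.0534 -0.8148 -2.0758] w 0.219 ff 59.05782243004069
to [459.8  40.  117. ] mm [152.0305 -22.8359   0.    ] frac [ 0.38  -0.057  0.   ]
```

jog_arm --pt "-0.004 0 0.05 0 0 0 1" --pt "0 0 0.04 0 0 0 1" --pt "0 0 0.03 0 0 0 1" --pt "0 0 0.024 0 0 0 1" --pt "0 0 0 0 0 0 1" --pt "0 0 0 0 0 0 0.4" --pt "0 0 0 0 0 0 0.4" --pt "0 0 0 0 0 0 0.4"

```text
t: 34.6
ee_pos: [608.5, 83.1, 64.9]
eef_rot: [-0.067, 0.998, 0.0, 0.001]
ft_force: [0.6, -1.1, 0.5]
gripper_width: 0.599
finger_force: 0.0
```

jog_arm --pt "0 0 -0.06 0 0 0 0.4" --pt "0 0 -0.06 0 0 0 0.4" --pt "0.07 -0.01 -0.02 0 0 0 0.4" --pt "0.08 -0.012 0 0 0 0 0.4" --pt "0.08 -0.012 0 0 0 0 0.4" --pt "0.08 -0.012 0 0 0 0 0.4" --pt "0.07 -0.011 0 0 0 0 0.4" --pt "0 0 0 0 0 0 0.4" --pt "0 0 0 0 0 0 0.4"

```text
t: 35.72
ee_pos: [461.9, 40.7, 120.8]
eef_rot: [-0.067, 0.998, 0.0, 0.001]
ft_force: [0.9, 0.8, -0.1]
gripper_width: 0.604
finger_force: 0.0
```

```bash
python3 - <<'E'
from h import *
s=snap('side'); t=snap('top')
for o in find(s): print('side',*o)
for o in find(t): print('top',*o)
for c in('side','top'): print(c,[(d['centre'],round(d['confidence'],2)) for d in finder.pinpoint('green_1',c)])
for c in(s,t):
  for k in T: q=proj(c)@np.r_[T[k]+Z*38,1]; print(k,q[:2]/q[2])
go([460,40,14])
xt=np.array([.981,-.196,0])
for k in(-45,0,45): print('tray slot',TRAY+k*xt)
E
```

```text
side red [ 476.5014 -219.2184] 0 0 [ 475.954  -213.2679]
side red [454.5817 -29.1061] 44 57.787612630747745 [455.0053 -27.612 ]
side red [460.8826  45.9452] 52 57.52390842071404 [460.8342  47.1031]
side red [429.4358 175.7191] 65 57.93866653782894 [429.554  177.5109]
top red [428.5108 170.2599] 49 59.86996433323224 [425.7921 168.4641]
side [([257.2, 214.1], 0.59)]
top [([306.7, 176.3], 0.68), ([245.3, 186.9], 0.51), ([275.9, 184.8], 0.48)]
1 [248.4386 238.5072]
2 [256.9169 216.2992]
3 [264.4245 196.556 ]
1 [244.6455 188.4256]
2 [277.3624 181.1922]
3 [309.9317 173.9614]
t 35.9 at [461.4902  40.5421 120.375 ] rotdev/180 [0.0001 0.0004 0.    ] F [ 0.2797 -0.387  -0.2799] w 0.602 ff 0.0
to [460  40  14] mm [  1.5494  -0.3375 106.375 ] frac [ 0.004 -0.001  0.266]
tray slot [ 478.655 -278.48     0.   ]
tray slot [ 522.8 -287.3    0. ]
tray slot [ 566.945 -296.12     0.   ]
```

All greens are placed. Now the first red.

jog_arm --pt "0.003 0 0.08 0 0 0 0.4" --pt "0 0 0.08 0 0 0 0.4" --pt "0 0 0.06 0 0 0 0.4" --pt "0 0 0.045 0 0 0 0.4" --pt "0 0 0 0 0 0 0.4" --pt "0 0 0 0 0 0 1" --pt "0 0 0 0 0 0 1" --pt "0 0 0 0 0 0 1" --pt "0 0 0 0 0 0 1"

```text
t: 37.05
ee_pos: [460.0, 40.2, 15.2]
eef_rot: [-0.067, 0.998, 0.0, 0.001]
ft_force: [-0.7, 0.7, 7.5]
gripper_width: 0.222
finger_force: 58.8
```

```bash
python3 - <<'E'
from h import *
p=telemetry.read_state()['ee_pos']; g=np.r_[p[:2],124]; q=np.array([566.9,-296.1,0])
go(g,q+Z*124,q+Z*19,[453.5,-33.5,119])
E
```

```text
t 37.0 at [459.9519  40.1605  15.2057] rotdev/180 [ 0.0001  0.0006 -0.    ] F [-0.7267  0.712   7.5177] w 0.222 ff 58.76281652832404
to [459.9519  40.1605 124.    ] mm [   0.        0.     -108.7943] frac [ 0.     0.    -0.272]
to [ 566.9 -296.1  124. ] mm [ -60.9295 -347.5581    0.    ] frac [-0.152 -0.869  0.   ]
to [ 566.9 -296.1   19. ] mm [  0.   0. 105.] frac [0.    0.    0.262]
to [453.5 -33.5 119. ] mm [  77.1927  275.4262 -100.    ] frac [ 0.193  0.689 -0.25 ]
```

jog_arm --pt "0 0 -0.07 0 0 0 1" --pt "0 0 -0.07 0 0 0 1" --pt "0 0 -0.07 0 0 0 1" --pt "0 0 -0.062 0 0 0 1" --pt "-0.016 -0.08 0 0 0 0 1" --pt "-0.017 -0.1 0 0 0 0 1" --pt "-0.017 -0.1 0 0 0 0 1" --pt "-0.017 -0.1 0 0 0 0 1" --pt "-0.017 -0.1 0 0 0 0 1" --pt "-0.017 -0.1 0 0 0 0 1" --pt "-0.017 -0.1 0 0 0 0 1" --pt "-0.017 -0.1 0 0 0 0 1"

```text
t: 38.55
ee_pos: [554.3, -263.5, 123.2]
eef_rot: [-0.067, 0.998, 0.0, -0.0]
ft_force: [0.5, 0.9, -1.3]
gripper_width: 0.221
finger_force: 59.0
```

jog_arm --pt "-0.01 -0.05 0 0 0 0 1" --pt "-0.007 -0.039 0 0 0 0 1" --pt "0 0 0 0 0 0 1" --pt "0 0 0.08 0 0 0 1" --pt "0 0 0.08 0 0 0 1" --pt "0 0 0 0 0 0 1"

```text
t: 39.3
ee_pos: [563.8, -294.0, 57.1]
eef_rot: [-0.068, 0.998, 0.002, -0.003]
ft_force: [-1.0, 0.4, -0.9]
gripper_width: 0.218
finger_force: 58.9
```

```bash
python3 - <<'E'
from h import *
q=np.array([566.9,-296.1,0])
go(q+Z*19.5)
E
```

```text
t 39.3 at [ 563.8457 -293.965    57.0763] rotdev/180 [ 0.0012 -0.0017  0.0007] F [-0.9725  0.4401 -0.8931] w 0.218 ff 58.92368304426782
to [ 566.9 -296.1   19.5] mm [-2.7407 -2.525  37.5763] frac [-0.007 -0.006  0.094]
```

jog_arm --pt "0 0 0.04 0 0 0 1" --pt "0 0 0.03 0 0 0 1" --pt "0 0 0.02 0 0 0 1" --pt "0 0 0 0 0 0 1" --pt "0 0 0 0 0 0 1"

```text
t: 39.92
ee_pos: [566.5, -296.4, 23.5]
eef_rot: [-0.067, 0.998, -0.0, 0.0]
ft_force: [-0.4, -0.2, -0.9]
gripper_width: 0.219
finger_force: 58.9
```

jog_arm --pt "0 0 0 0 0 0 0.5" --pt "0 0 0 0 0 0 0.5" --pt "0 0 0 0 0 0 0.5" --pt "0 0 -0.08 0 0 0 0.5" --pt "0 0 -0.08 0 0 0 0.5" --pt "0.01 0.06 -0.09 0 0 0 0.5" --pt "0.03 0.1 0 0 0 0 0.4" --pt "0.03 0.1 0 0 0 0 0.4" --pt "0.03 0.1 0 0 0 0 0.4" --pt "0.03 0.1 0 0 0 0 0.4" --pt "0.03 0.1 0 0 0 0 0.4" --pt "0.03 0.08 0 0 0 0 0.4"

```text
t: 41.42
ee_pos: [456.2, -51.1, 123.5]
eef_rot: [-0.068, 0.998, 0.0, 0.0]
ft_force: [-0.1, 0.4, -1.1]
gripper_width: 0.597
finger_force: 0.0
```

jog_arm --pt "0.01 0.049 0 0 0 0 0.4" --pt "0 0 0 0 0 0 0.4" --pt "0 0 0 0 0 0 0.4"

```text
t: 41.8
ee_pos: [450.5, -34.9, 123.3]
eef_rot: [-0.067, 0.998, -0.0, 0.0]
ft_force: [0.3, 0.8, 0.5]
gripper_width: 0.601
finger_force: 0.0
```

```bash
python3 - <<'E'
from h import *
s=snap('side'); t=snap('top')
for o in find(s): print('side',*o)
for o in find(t): print('top',*o)
W=cloud(t); m=(W[...,0]>430)&(W[...,0]<620)&(W[...,1]<-210)&(W[...,1]>-370)&(W[...,2]>42); p=W[m]; print('tray tall',len(p),p.mean(0) if len(p) else 0, p[:,2].max() if len(p) else 0)
go([454,-33.5,14.5])
E
```

```text
side red [ 470.5063 -219.3254] 0 0 [ 469.4908 -214.7363]
side red [454.4023 -28.2109] 49 58.75041408183123 [454.0404 -26.9349]
side red [429.4249 175.5542] 62 58.099807755288005 [429.7025 177.4213]
top red [445.0307 -30.335 ] 3 51.78137481750788 [443.3246 -31.0029]
top red [428.0941 170.0381] 52 60.44977747649971 [426.2006 168.3462]
tray tall 56 [ 564.4727 -294.0124   57.9618] 66.96730697508443
t 41.9 at [450.4543 -35.2317 123.1617] rotdev/180 [-0.0002  0.0001 -0.0007] F [ 0.2155 -0.2374 -0.1101] w 0.598 ff 0.0
to [454.  -33.5  14.5] mm [ -3.7458   1.241  108.6617] frac [-0.009  0.003  0.272]
```

jog_arm --pt "-0.009 0.003 0.08 0 0 0 0.4" --pt "0 0 0.08 0 0 0 0.4" --pt "0 0 0.06 0 0 0 0.4" --pt "0 0 0.052 0 0 0 0.4" --pt "0 0 0 0 0 0 0.4" --pt "0 0 0 0 0 0 1" --pt "0 0 0 0 0 0 1" --pt "0 0 0 0 0 0 1" --pt "0 0 0 0 0 0 1"

```text
t: 43.02
ee_pos: [454.0, -32.7, 15.2]
eef_rot: [-0.067, 0.998, -0.0, 0.001]
ft_force: [0.1, -0.9, 6.6]
gripper_width: 0.218
finger_force: 58.9
```

```bash
python3 - <<'E'
from h import *
p=telemetry.read_state()['ee_pos']; g=np.r_[p[:2],124]; q=np.array([522.8,-287.3,0])
go(g,q+Z*124,q+Z*20,[429.5,170.5,124])
E
```

```text
t 43.0 at [453.9784 -32.6565  15.1725] rotdev/180 [-0.0002  0.0005 -0.0002] F [ 0.1079 -0.944   6.5888] w 0.218 ff 58.88369412639349
to [453.9784 -32.6565 124.    ] mm [   0.        0.     -108.8275] frac [ 0.     0.    -0.272]
to [ 522.8 -287.3  124. ] mm [ -34.0823 -261.5686    0.    ] frac [-0.085 -0.654  0.   ]
to [ 522.8 -287.3   20. ] mm [  0.   0. 104.] frac [0.   0.   0.26]
to [429.5 170.5 124. ] mm [  31.1199  466.173  -104.    ] frac [ 0.078  1.165 -0.26 ]
```

jog_arm --pt "0 0 -0.07 0 0 0 1" --pt "0 0 -0.07 0 0 0 1" --pt "0 0 -0.07 0 0 0 1" --pt "0 0 -0.062 0 0 0 1" --pt "-0.01 -0.08 0 0 0 0 1" --pt "-0.013 -0.1 0 0 0 0 1" --pt "-0.013 -0.1 0 0 0 0 1" --pt "-0.013 -0.1 0 0 0 0 1" --pt "-0.013 -0.1 0 0 0 0 1" --pt "-0.013 -0.1 0 0 0 0 1" --pt "-0.01 -0.074 0 0 0 0 1" --pt "0 0 0 0 0 0 1"

```text
t: 44.52
ee_pos: [521.3, -290.4, 122.7]
eef_rot: [-0.065, 0.998, -0.001, -0.0]
ft_force: [-0.8, 0.1, -1.0]
gripper_width: 0.218
finger_force: 59.2
```

jog_arm --pt "0 0 0.07 0 0 0 1" --pt "0 0 0.07 0 0 0 1" --pt "0 0 0.06 0 0 0 1" --pt "0 0 0.03 0 0 0 1" --pt "0 0 0 0 0 0 1" --pt "0 0 0 0 0 0 1"

```text
t: 45.28
ee_pos: [522.8, -286.9, 32.1]
eef_rot: [-0.067, 0.998, -0.0, 0.001]
ft_force: [0.6, 0.3, -1.2]
gripper_width: 0.212
finger_force: 59.1
```

```bash
python3 - <<'E'
from h import *
go([522.8,-287.3,20])
E
```

```text
t 45.3 at [ 522.7788 -286.8557   32.0692] rotdev/180 [-0.0001  0.0004  0.0001] F [ 0.6261  0.2839 -1.1578] w 0.212 ff 59.14912729582284
to [ 522.8 -287.3   20. ] mm [ 0.0385 -0.4432 12.0692] frac [ 0.    -0.001  0.03 ]
```

jog_arm --pt "0 0 0.03 0 0 0 1" --pt "0 0 0 0 0 0 1" --pt "0 0 0 0 0 0 0.5" --pt "0 0 0 0 0 0 0.5" --pt "0 0 0 0 0 0 0.5" --pt "0 0 -0.08 0 0 0 0.5" --pt "0 0 -0.09 0 0 0 0.5" --pt "0 0.06 -0.09 0 0 0 0.4" --pt "0.01 0.1 0 0 0 0 0.4" --pt "0.01 0.1 0 0 0 0 0.4" --pt "0.01 0.1 0 0 0 0 0.4" --pt "0.01 0.1 0 0 0 0 0.4"

```text
t: 46.78
ee_pos: [481.2, -105.5, 123.3]
eef_rot: [-0.067, 0.998, 0.0, 0.0]
ft_force: [0.6, -1.1, -0.2]
gripper_width: 0.596
finger_force: 0.0
```

jog_arm --pt "0.01 0.1 0 0 0 0 0.4" --pt "0.01 0.1 0 0 0 0 0.4" --pt "0.01 0.1 0 0 0 0 0.4" --pt "0.008 0.1 0 0 0 0 0.4" --pt "0 0.1 0 0 0 0 0.4" --pt "0 0.1 0 0 0 0 0.4" --pt "0 0.075 0 0 0 0 0.4" --pt "0 0.03 0 0 0 0 0.4" --pt "0 0 0 0 0 0 0.4" --pt "0 0 0 0 0 0 0.4"

```text
t: 48.02
ee_pos: [428.8, 168.7, 123.1]
eef_rot: [-0.066, 0.998, -0.001, -0.0]
ft_force: [-0.3, -0.3, 0.2]
gripper_width: 0.599
finger_force: 0.0
```

```bash
python3 - <<'E'
from h import *
s=snap('side'); t=snap('top')
for o in find(s): print('side',*o)
for o in find(t): print('top',*o)
W=cloud(t); m=(W[...,0]>430)&(W[...,0]<620)&(W[...,1]<-210)&(W[...,1]>-370)&(W[...,2]>42)
n,l,st,ce=cv2.connectedComponentsWithStats(m.astype(np.uint8))
for k in range(1,n): p=W[l==k]; print('tray tall',len(p),p.mean(0),p[:,2].max())
go([429.7,170.5,14.5])
E
```

```text
side red [ 467.3798 -219.384 ] 0 0 [ 466.113  -212.9325]
side red [429.4762 175.6815] 66 57.56028848838254 [429.5954 177.262 ]
top red [ 468.3678 -220.7352] 0 0 [ 468.8316 -221.2976]
tray tall 56 [ 549.6526 -266.4233   58.6179] 69.79474622616405
tray tall 53 [ 517.6812 -285.7643   58.6335] 66.99672325397795
t 48.1 at [428.9325 168.9429 123.1143] rotdev/180 [-0.0003 -0.0001 -0.0008] F [-0.6199 -1.0039  0.5479] w 0.599 ff 0.0
to [429.7 170.5  14.5] mm [ -0.9692   1.4403 108.6143] frac [-0.002  0.004  0.272]
```

jog_arm --pt "-0.002 0.003 0.08 0 0 0 0.4" --pt "0 0 0.08 0 0 0 0.4" --pt "0 0 0.06 0 0 0 0.4" --pt "0 0 0.052 0 0 0 0.4" --pt "0 0 0 0 0 0 0.4" --pt "0 0 0 0 0 0 1" --pt "0 0 0 0 0 0 1" --pt "0 0 0 0 0 0 1" --pt "0 0 0 0 0 0 1"

```text
t: 49.25
ee_pos: [430.0, 171.7, 15.3]
eef_rot: [-0.067, 0.998, 0.0, 0.001]
ft_force: [-0.5, -0.5, 6.6]
gripper_width: 0.215
finger_force: 58.7
```

```bash
python3 - <<'E'
from h import *
p=telemetry.read_state()['ee_pos']; g=np.r_[p[:2],124]; q=np.array([477.7,-278.3,0])
go(g,q+Z*124,q+Z*20)
E
```

```text
t 49.2 at [429.9742 171.7376  15.3122] rotdev/180 [ 0.      0.0005 -0.0002] F [-0.5055 -0.4955  6.6417] w 0.215 ff 58.6769160386757
to [429.9742 171.7376 124.    ] mm [   0.        0.     -108.6878] frac [ 0.     0.    -0.272]
to [ 477.7 -278.3  124. ] mm [  13.0034 -452.3743    0.    ] frac [ 0.033 -1.131  0.   ]
to [ 477.7 -278.3   20. ] mm [  0.   0. 104.] frac [0.   0.   0.26]
```

jog_arm --pt "0 0 -0.07 0 0 0 1" --pt "0 0 -0.07 0 0 0 1" --pt "0 0 -0.07 0 0 0 1" --pt "0 0 -0.062 0 0 0 1" --pt "0 -0.08 0 0 0 0 1" --pt "0 -0.1 0 0 0 0 1" --pt "0 -0.1 0 0 0 0 1" --pt "0 -0.1 0 0 0 0 1" --pt "0 -0.1 0 0 0 0 1" --pt "0 -0.1 0 0 0 0 1" --pt "0 -0.1 0 0 0 0 1" --pt "0.01 -0.1 0 0 0 0 1"

```text
t: 50.75
ee_pos: [467.4, -139.1, 123.4]
eef_rot: [-0.067, 0.998, 0.0, 0.0]
ft_force: [1.1, 0.8, -1.3]
gripper_width: 0.223
finger_force: 59.2
```

jog_arm --pt "0.01 -0.1 0 0 0 0 1" --pt "0.006 -0.1 0 0 0 0 1" --pt "0.005 -0.1 0 0 0 0 1" --pt "0.002 -0.051 0 0 0 0 1" --pt "0 0 0 0 0 0 1" --pt "0 0 0 0 0 0 1"

```text
t: 51.5
ee_pos: [476.7, -276.5, 123.2]
eef_rot: [-0.068, 0.998, 0.001, -0.0]
ft_force: [-0.9, 0.7, -0.3]
gripper_width: 0.22
finger_force: 59.1
```

```bash
python3 - <<'E'
from h import *
go([477.7,-278.3,20])
s=snap('side'); t=snap('top')
for c in(t,s):
  W=cloud(c); m=(W[...,0]>430)&(W[...,0]<620)&(W[...,1]<-210)&(W[...,1]>-370)&(W[...,2]>42)&(W[...,2]<75)
  n,l,st,ce=cv2.connectedComponentsWithStats(m.astype(np.uint8))
  for k in range(1,n):
    p=W[l==k]
    if len(p)>5: print('tray tall',len(p),p.mean(0),p[:,2].max())
b=cv2.resize(s['img'][130:240,240:380,::-1],(400,314),interpolation=cv2.INTER_CUBIC); a=cv2.resize(t['img'][130:260,330:430,::-1],(300,390),interpolation=cv2.INTER_CUBIC)[:314]
cv2.imwrite('pics/k.png',np.hstack([a,b]))
E
```

```text
t 51.5 at [ 476.749  -276.4857  123.2242] rotdev/180 [ 0.0004 -0.      0.0005] F [-0.9057  0.6715 -0.3497] w 0.22 ff 59.1363432694925
to [ 477.7 -278.3   20. ] mm [ -0.6993  -1.9253 103.2242] frac [-0.002 -0.005  0.258]
tray tall 56 [ 549.8702 -266.1945   58.6491] 66.31272191250088
tray tall 12 [ 523.0717 -281.0098   56.5568] 62.103873006406815
tray tall 47 [ 521.3148 -281.62     53.5711] 64.00982854370156
tray tall 45 [ 552.8306 -260.1958   54.2958] 63.41135461717883
```

View pics/k.png

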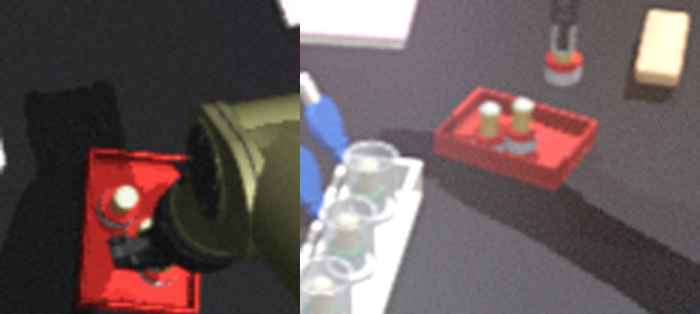

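Two reds stand upright in the tray (right panel 488,120 and 522,115) and the third is held above it. I place it.

jog_arm --pt "0 -0.004 0.07 0 0 0 1" --pt "0 0 0.07 0 0 0 1" --pt "0 0 0.06 0 0 0 1" --pt "0 0 0.04 0 0 0 1" --pt "0 0 0.018 0 0 0 1" --pt "0 0 0 0 0 0 1" --pt "0 0 0 0 0 0 0.5" --pt "0 0 0 0 0 0 0.5" --pt "0 0 0 0 0 0 0.5" --pt "0 0 -0.08 0 0 0 0.5" --pt "0 0 -0.09 0 0 0 0.5" --pt "0 0 -0.09 0 0 0 1"

```text
t: 53.1
ee_pos: [476.9, -279.7, 125.1]
eef_rot: [-0.067, 0.998, 0.0, -0.0]
ft_force: [1.1, 0.1, -0.6]
gripper_width: 0.301
finger_force: 0.0
```

```bash
python3 - <<'E'
from h import *
go(T[3]-25*X-95*Y+Z*180,T[3]+115*X-95*Y+Z*180,T[3]+115*X+Z*180,T[3]+115*X+Z*120)
E
```

```text
t 53.1 at [ 476.921  -279.6969  125.0996] rotdev/180 [ 0.0001 -0.      0.    ] F [ 1.0532  0.1313 -0.5566] w 0.301 ff 0.0
to [ 620.8541 -202.7931  180.    ] mm [-152.9393   56.9253  -54.9004] frac [-0.382  0.142 -0.137]
to [ 759.5918 -184.035   180.    ] mm [-140.   -0.    0.] frac [-0.35 -0.    0.  ]
to [746.8631 -89.8916 180.    ] mm [-0. 95.  0.] frac [-0.     0.238  0.   ]
to [746.8631 -89.8916 120.    ] mm [ 0.  0. 60.] frac [0.   0.   0.15]
```

jog_arm --pt "0 0 -0.07 0 0 0 1" --pt "-0.02 0.01 -0.07 0 0 0 1" --pt "-0.08 0.04 0 0 0 0 1" --pt "-0.08 0.04 0 0 0 0 1" --pt "-0.08 0.04 0 0 0 0 1" --pt "-0.08 0.04 0 0 0 0 1" --pt "-0.08 0.04 0 0 0 0 1" --pt "-0.08 0.04 0 0 0 0 1" --pt "-0.08 0.04 0 0 0 0 1" --pt "-0.08 0.04 0 0 0 0 1" --pt "-0.07 0.05 0 0 0 0 1" --pt "0 0 0 0 0 0 1"

```text
t: 54.6
ee_pos: [747.1, -85.5, 179.4]
eef_rot: [-0.069, 0.998, 0.002, 0.0]
ft_force: [-0.6, -0.4, 0.2]
gripper_width: 0.001
finger_force: 0.0
```

```bash
python3 - <<'E'
from h import *
go(T[3]+115*X+Z*125, T[3]-15*X+Z*125)
t=snap('top'); s=snap('side')
for c in(t,s):
  W=cloud(c); m=(W[...,0]>430)&(W[...,0]<620)&(W[...,1]<-210)&(W[...,1]>-370)&(W[...,2]>42)&(W[...,2]<75)
  n,l,st,ce=cv2.connectedComponentsWithStats(m.astype(np.uint8))
  for k in range(1,n):
    p=W[l==k]
    if len(p)>5: print('tray tall',len(p),p.mean(0),p[:,2].max())
for n in('top','side'): print(n,[(d['centre'],round(d['confidence'],2)) for d in finder.pinpoint('green_1',n)+finder.pinpoint('red_1',n)])
E
```

```text
t 54.6 at [747.1038 -85.4559 179.4397] rotdev/180 [0.0011 0.0003 0.0014] F [-0.6021 -0.3574  0.2001] w 0.001 ff 0.0
to [746.8631 -89.8916 125.    ] mm [ 0.8329 -4.3634 54.4397] frac [ 0.002 -0.011  0.136]
to [ 618.0353 -107.3098  125.    ] mm [130.  -0.   0.] frac [ 0.325 -0.     0.   ]
tray tall 49 [ 520.5816 -279.5372   54.2867] 65.22789933423205
tray tall 43 [ 552.7964 -260.8063   54.5275] 64.90264741634118
tray tall 48 [ 478.0162 -274.531    53.4638] 65.0413261207703
top [([276.2, 181.8], 0.67), ([309.1, 175.8], 0.65), ([242.5, 185.5], 0.47), ([459.8, 243.6], 0.18)]
side [([320.4, 178.4], 0.62), ([326.9, 181.6], 0.62), ([304.2, 181.0], 0.45)]
```

jog_arm --pt "0.002 -0.008 0.07 0 0 0 1" --pt "0 0 0.066 0 0 0 1" --pt "0 0 0 0 0 0 1" --pt "0.04 0 0 0 0 0 1" --pt "0.04 0 0 0 0 0 1" --pt "0.04 0 0 0 0 0 1" --pt "0.035 0 0 0 0 0 1" --pt "0.035 0 0 0 0 0 1" --pt "0.035 0 0 0 0 0 1" --pt "0.035 0 0 0 0 0 1" --pt "0.035 0 0 0 0 0 1" --pt "0.03 0 0 0 0 0 1"

```text
t: 56.4
ee_pos: [617.6, -111.1, 127.2]
eef_rot: [-0.067, 0.998, -0.0, 0.002]
ft_force: [0.8, 0.9, 0.1]
gripper_width: 0.001
finger_force: 0.2
```

```bash
python3 - <<'E'
from h import *
go(T[3]-15*X+Z*76)
s=snap('side')
for b in blobs(s,'blue',(560,800,-180,180)): print(b[1],b[2],np.percentile(b[3],[3,97],axis=0))
E
```

```text
t 56.4 at [ 617.6448 -111.083   127.2424] rotdev/180 [-0.0002  0.001  -0.0002] F [0.8223 0.9056 0.1027] w 0.001 ff 0.23861683454015292
to [ 618.0353 -107.3098   76.    ] mm [-0.8925  3.6869 51.2424] frac [-0.002  0.009  0.128]
113 [641.0998 -90.6353 115.1844] [[ 622.7782 -120.7364   88.2888]
 [ 663.2497  -75.4305  128.6961]]
211 [658.1001   3.7525 119.7829] [[647.5689 -26.5296  86.2928]
 [669.8808  22.9036 141.1652]]
240 [645.3915  96.5155 119.8518] [[634.687   67.4994  86.5653]
 [655.9897 116.0627 140.7361]]
```

Cap 3 has come over to about 45°. I press down gently in steps.

jog_arm --pt "0 0.009 0.03 0 0 0 1" --pt "0 0 0.03 0 0 0 1" --pt "0 0 0.03 0 0 0 1" --pt "0 0 0.02 0 0 0 1" --pt "0 0 0.01 0 0 0 1" --pt "0 0 0 0 0 0 1" --pt "0 0 0 0 0 0 1"

```text
t: 57.32
ee_pos: [616.8, -107.1, 77.9]
eef_rot: [-0.067, 0.998, 0.0, 0.0]
ft_force: [-0.0, 0.5, 0.6]
gripper_width: 0.004
finger_force: 0.0
```

jog_arm --pt "0 0 0.006 0 0 0 1" --pt "0 0 0 0 0 0 1" --pt "0 0 0 0 0 0 1"

```text
t: 57.7
ee_pos: [616.4, -107.1, 75.2]
eef_rot: [-0.067, 0.998, 0.0, 0.0]
ft_force: [0.5, 0.7, -0.9]
gripper_width: -0.003
finger_force: 0.1
```

jog_arm --pt "0 0 0.006 0 0 0 1" --pt "0 0 0 0 0 0 1" --pt "0 0 0 0 0 0 1"

```text
t: 58.08
ee_pos: [616.4, -107.1, 72.7]
eef_rot: [-0.067, 0.998, 0.0, -0.0]
ft_force: [-0.9, -0.0, -0.5]
gripper_width: -0.004
finger_force: 0.0
```

jog_arm --pt "0 0 0.006 0 0 0 1" --pt "0 0 0 0 0 0 1"

```text
t: 58.32
ee_pos: [616.6, -107.1, 71.9]
eef_rot: [-0.067, 0.998, -0.0, 0.0]
ft_force: [-3.5, 0.5, 11.5]
gripper_width: 0.003
finger_force: 5.7
```

jog_arm --pt "0 0 0.006 0 0 0 1" --pt "0 0 0 0 0 0 1"

```text
t: 58.58
ee_pos: [616.6, -107.2, 71.5]
eef_rot: [-0.067, 0.998, -0.001, 0.001]
ft_force: [-7.4, -0.2, 24.8]
gripper_width: -0.001
finger_force: 12.5
```

```bash
python3 - <<'E'
from h import *
go()
s=snap('side')
for b in blobs(s,'blue',(560,800,-180,180)): print(b[1],b[2],np.percentile(b[3],[3,97],axis=0))
E
```

```text
t 58.6 at [ 616.6271 -107.1838   71.4925] rotdev/180 [-0.0005  0.0003 -0.0001] F [-7.3767 -0.2169 24.7611] w -0.001 ff 12.466091341339052
157 [640.8598 -93.6844  91.9955] [[ 609.3999 -120.3669   86.5074]
 [ 664.0814  -77.7599   95.1151]]
209 [658.0034   2.8394 118.9479] [[647.8934 -26.5668  87.0705]
 [670.4254  22.6356 140.075 ]]
238 [645.6354  97.1084 120.5928] [[634.846   67.9464  87.4494]
 [655.9477 117.1237 140.9252]]
```

jog_arm --pt "0 0 0.008 0 0 0 1" --pt "0 0 0 0 0 0 1" --pt "0 0 0 0 0 0 1"

```text
t: 59.0
ee_pos: [616.7, -107.2, 70.9]
eef_rot: [-0.067, 0.998, -0.001, 0.001]
ft_force: [-13.7, -0.5, 42.8]
gripper_width: 0.001
finger_force: 21.5
```

jog_arm --pt "0 0 -0.05 0 0 0 1" --pt "0 0 -0.08 0 0 0 1" --pt "0 0 -0.08 0 0 0 1" --pt "0 0 -0.08 0 0 0 1" --pt "-0.06 0.03 0 0 0 0 1" --pt "-0.07 0.05 0 0 0 0 1" --pt "-0.07 0.05 0 0 0 0 1" --pt "-0.07 0.05 0 0 0 0 1" --pt "-0.06 0.06 0 0 0 0 1" --pt "0 0 0 0 0 0 1" --pt "0 0 0 0 0 0 1"

```text
t: 60.38
ee_pos: [733.9, 4.8, 180.3]
eef_rot: [-0.067, 0.998, -0.001, -0.001]
ft_force: [0.3, -0.3, -0.6]
gripper_width: -0.001
finger_force: 0.0
```

```bash
python3 - <<'E'
from h import *
go(T[2]+115*X+Z*125, T[2]-15*X+Z*125)
s=snap('side')
for b in blobs(s,'blue',(560,800,-180,180)): print(b[1],b[2],np.percentile(b[3],[3,97],axis=0))
E
```

```text
t 60.4 at [733.8903   4.801  180.3092] rotdev/180 [-0.0003 -0.0004 -0.0001] F [ 0.3471 -0.2709 -0.5537] w -0.001 ff 0.0
to [734.0631   4.3084 125.    ] mm [-0.1052 -0.5113 55.3092] frac [-0.    -0.001  0.138]
to [605.2353 -13.1098 125.    ] mm [130.  -0.   0.] frac [ 0.325 -0.     0.   ]
200 [634.5019 -98.7371  92.3329] [[ 609.4688 -126.1703   88.1899]
 [ 664.4293  -77.906    95.1044]]
199 [658.5276   2.393  118.366 ] [[647.8665 -27.2496  86.1661]
 [670.2876  21.7296 140.3151]]
242 [645.7147  98.2916 119.414 ] [[634.7497  67.4847  87.0375]
 [656.3057 115.7564 140.752 ]]
```

jog_arm --pt "0 0 0.07 0 0 0 1" --pt "0 0 0.068 0 0 0 1" --pt "0 0 0 0 0 0 1" --pt "0.04 0 0 0 0 0 1" --pt "0.04 0 0 0 0 0 1" --pt "0.04 0 0 0 0 0 1" --pt "0.035 0 0 0 0 0 1" --pt "0.035 0 0 0 0 0 1" --pt "0.035 0 0 0 0 0 1" --pt "0.035 0 0 0 0 0 1" --pt "0.035 0 0 0 0 0 1" --pt "0.03 0 0 0 0 0 1"

```text
t: 61.92
ee_pos: [606.4, -12.5, 127.5]
eef_rot: [-0.067, 0.998, -0.0, 0.002]
ft_force: [0.3, 0.9, 0.8]
gripper_width: -0.001
finger_force: 0.2
```

jog_arm --pt "0 0 0.03 0 0 0 1" --pt "0 0 0.03 0 0 0 1" --pt "0 0 0.03 0 0 0 1" --pt "0 0 0.02 0 0 0 1" --pt "0 0 0.015 0 0 0 1" --pt "0 0 0.006 0 0 0 1" --pt "0 0 0.006 0 0 0 1" --pt "0 0 0 0 0 0 1" --pt "0 0 0 0 0 0 1"

```text
t: 63.05
ee_pos: [605.5, -11.6, 72.0]
eef_rot: [-0.067, 0.998, -0.0, 0.0]
ft_force: [-3.5, -0.2, 8.8]
gripper_width: 0.004
finger_force: 4.2
```

jog_arm --pt "0 0 0.006 0 0 0 1" --pt "0 0 0 0 0 0 1" --pt "0 0 0 0 0 0 1"

```text
t: 63.42
ee_pos: [605.5, -11.6, 71.6]
eef_rot: [-0.067, 0.998, -0.001, 0.001]
ft_force: [-7.8, -1.3, 23.6]
gripper_width: 0.003
finger_force: 11.4
```

Cap 2 is landing; I press a little more and go to cap 1.

jog_arm --pt "0 0 0.008 0 0 0 1" --pt "0 0 0 0 0 0 1" --pt "0 0 0 0 0 0 1"

```text
t: 63.8
ee_pos: [605.6, -11.6, 71.0]
eef_rot: [-0.067, 0.998, -0.001, 0.001]
ft_force: [-13.9, -2.1, 42.2]
gripper_width: 0.002
finger_force: 21.2
```

jog_arm --pt "0 0 -0.05 0 0 0 1" --pt "0 0 -0.08 0 0 0 1" --pt "0 0 -0.08 0 0 0 1" --pt "0 0 -0.08 0 0 0 1" --pt "-0.06 0.03 0 0 0 0 1" --pt "-0.07 0.05 0 0 0 0 1" --pt "-0.07 0.05 0 0 0 0 1" --pt "-0.07 0.05 0 0 0 0 1" --pt "-0.06 0.06 0 0 0 0 1" --pt "0 0 0 0 0 0 1" --pt "0 0 0 0 0 0 1"

```text
t: 65.18
ee_pos: [723.2, 100.1, 181.0]
eef_rot: [-0.067, 0.998, -0.001, -0.0]
ft_force: [-0.2, -0.6, 0.7]
gripper_width: 0.001
finger_force: 0.0
```

```bash
python3 - <<'E'
from h import *
go(T[1]+115*X+Z*125, T[1]-15*X+Z*125)
E
```

```text
t 65.2 at [723.1808 100.1269 180.9769] rotdev/180 [-0.0004 -0.0002 -0.0001] F [-0.1679 -0.5564  0.7481] w 0.001 ff 0.0
to [721.3631  98.4084 125.    ] mm [ 2.0316 -1.4595 55.9769] frac [ 0.005 -0.004  0.14 ]
to [592.5353  80.9902 125.    ] mm [130.  -0.   0.] frac [ 0.325 -0.     0.   ]
```

jog_arm --pt "0.004 -0.004 0.07 0 0 0 1" --pt "0 0 0.068 0 0 0 1" --pt "0 0 0 0 0 0 1" --pt "0.04 0 0 0 0 0 1" --pt "0.04 0 0 0 0 0 1" --pt "0.04 0 0 0 0 0 1" --pt "0.035 0 0 0 0 0 1" --pt "0.035 0 0 0 0 0 1" --pt "0.035 0 0 0 0 0 1" --pt "0.035 0 0 0 0 0 1" --pt "0.035 0 0 0 0 0 1" --pt "0.03 0 0 0 0 0 1"

```text
t: 66.68
ee_pos: [594.2, 81.3, 128.0]
eef_rot: [-0.067, 0.998, -0.0, 0.002]
ft_force: [0.8, -0.9, 0.4]
gripper_width: -0.002
finger_force: 0.2
```

jog_arm --pt "0 0 0.03 0 0 0 1" --pt "0 0 0.03 0 0 0 1" --pt "0 0 0.03 0 0 0 1" --pt "0 0 0.02 0 0 0 1" --pt "0 0 0.015 0 0 0 1" --pt "0 0 0.006 0 0 0 1" --pt "0 0 0.006 0 0 0 1" --pt "0 0 0 0 0 0 1" --pt "0 0 0 0 0 0 1"

```text
t: 67.8
ee_pos: [593.3, 82.0, 72.1]
eef_rot: [-0.067, 0.998, -0.0, 0.0]
ft_force: [-2.7, -0.8, 5.9]
gripper_width: -0.002
finger_force: 3.0
```

jog_arm --pt "0 0 0.006 0 0 0 1" --pt "0 0 0 0 0 0 1" --pt "0 0 0 0 0 0 1"

```text
t: 68.18
ee_pos: [593.3, 82.0, 71.6]
eef_rot: [-0.067, 0.998, -0.0, 0.001]
ft_force: [-6.3, -2.5, 20.6]
gripper_width: -0.005
finger_force: 10.4
```

Same feel as the other caps. I press, then lift and move well clear for the final look.

jog_arm --pt "0 0 0.009 0 0 0 1" --pt "0 0 0 0 0 0 1" --pt "0 0 0 0 0 0 1"

```text
t: 68.55
ee_pos: [593.4, 82.0, 71.0]
eef_rot: [-0.067, 0.998, -0.001, 0.001]
ft_force: [-12.9, -3.7, 41.8]
gripper_width: 0.0
finger_force: 21.5
```

jog_arm --pt "0 0 -0.05 0 0 0 1" --pt "0 0 -0.08 0 0 0 1" --pt "0 0 -0.08 0 0 0 1" --pt "0 0 -0.08 0 0 0 1" --pt "0.03 0.08 0 0 0 0 1" --pt "0.03 0.1 0 0 0 0 1" --pt "0.03 0.1 0 0 0 0 1" --pt "0.03 0.1 0 0 0 0 1" --pt "0.03 0.1 0 0 0 0 1" --pt "0.03 0.1 0 0 0 0 1" --pt "0 0 0 0 0 0 1" --pt "0 0 0 0 0 0 1"

```text
t: 70.05
ee_pos: [491.3, 301.5, 181.2]
eef_rot: [-0.067, 0.998, -0.0, 0.0]
ft_force: [0.1, -0.2, -0.6]
gripper_width: -0.004
finger_force: 0.0
```

```bash
python3 - <<'E'
from h import *
go()
t=snap('top'); s=snap('side')
for n,c in(('top',t),('side',s)):
    for b in blobs(c,'blue',(560,800,-180,180)): print(n,b[1],b[2],np.percentile(b[3][:,2],[3,97]))
b=cv2.resize(s['img'][140:260,220:370,::-1],(400,320),interpolation=cv2.INTER_CUBIC); a=cv2.resize(t['img'][140:260,220:400,::-1],(400,320),interpolation=cv2.INTER_CUBIC)
cv2.imwrite('pics/m.png',np.hstack([a,b]))
for k in('dish','brush','scale'): print(k,[(world(t,d['centre'],0)[:2],round(d['confidence'],2)) for d in finder.pinpoint(k,'top')[:1]])
E
```

```text
t 70.0 at [491.3012 301.5014 181.214 ] rotdev/180 [-0.0003  0.0002 -0.0001] F [ 0.1209 -0.2318 -0.5906] w -0.004 ff 0.0
top 337 [ 632.1034 -104.7375   92.7546] [86.8412 98.9646]
top 338 [620.334  -10.3086  92.6256] [86.8556 97.6255]
top 333 [607.4926  82.8789  92.8856] [87.1552 98.3886]
side 95 [628.7633  97.4993  91.9785] [83.8948 94.9812]
dish [(array([493.7255, 534.6346]), 0.44)]
brush []
scale [(array([505.8895, 529.0737]), 0.71)]
```

View pics/m.png

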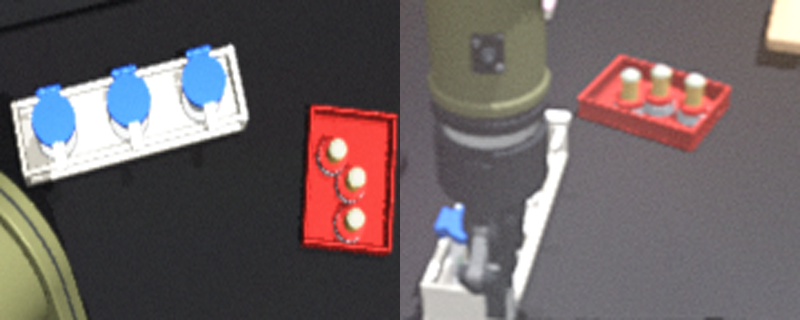

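All three caps are shut (left panel 55,120; 128,100; 203,85), their tops at z 92.6–92.9 as the two shut ones were at the start. The three reds stand in the tray (337,150; 355,180; 355,220).

```bash
python3 -c "
from bench import r
print(r.job_done())"
```

```text
the job is handed in; nothing more can be done
None
```

The job is handed in: three green stones are upright in their own tubes, three red ones stand in the tray and all three caps are pressed shut, though the brush, dish and scale (which I never touched) weren't all re-checked at the end.

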